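# Feed the marking station: tip the blanks into the hopper and dock the empty tray

## Robot

A 6-joint arm with a two-finger parallel gripper is mounted at the origin on the work surface. World frame = base frame: x ahead of the robot, y to its left, z up, the work surface at z = 0. Lengths are in mm, angles in degrees, forces in N, time in s.
With the tool pointing down it reaches from about 325 to 900 mm from the base axis. Payload 6.1 kg.
Tool frame: the origin (TCP) lies between the finger pads; the fingertips stand manip.tip_reach ahead of it and the grasp point (between the pads) lies 3 mm ahead of it (manip.tip_reach is the distance from the TCP to the fingertips, in mm); x points along the fingers, z is the direction in which the jaws open and shut, and the axes are right-handed (so a half turn about x gives the same grasp; the last joint's range is limited). The gripper opens to 85 mm and grips with 20 to 120 N. Pads are 22 mm wide; open, the fingers measure 114 mm over their backs; the gripper's body (76 mm by 85 mm) begins 54 mm behind the grasp point. The pads swing forward as they close: fully open they stand 13 mm farther back than shut.
Start: joints at [58.952, 12.628, 87.462, -0, 79.91, -7.225], TCP at [252.449, 571.739, 219.1] pointing down, gripper open.
Joint ranges: [-170.65, 170.65], [-52.31, 119.04], [5.05, 147.46], [-71.25, 251.25], [11.57, 151.72], [-153.62, 153.62]. Speed limits (degrees/s): [147.25, 147.25, 172.46, 180, 180, 180].

## Interface

Orientations are given as [roll, pitch, yaw] about the fixed x, y, z axes, in that order (R = Rz(yaw) Ry(pitch) Rx(roll)).
In Python, from workcell import manip gives the robot as it stands. The module is installed in compiled form; this text tells all that it offers.
- The arm moves only by the tool carry_out, never from a script. Its arguments are lists of equal length, an entry for each row: "claw": the closure, from 0 (fully open) to 1 (shut); "xyz": the shift along the tool's x, y, z in m, a list of three; "yaw": the turn about the tool's x in degrees. A call has 1 to 12 rows; each row is the pose to reach, as a shift and turn from the pose commanded when the call began, along the tool's axes at that moment; what a row does not reach only later rows make up. A row lasts 1/8 s, in which the tool goes at most 62.5 mm and 10.7 degrees, less where a joint would pass 70% of its speed; a pose out of reach is approached as far as the arm can. A call with a gripper value outside its range is refused whole. The fingers move at their own pace and stop on an object; the grip force is fixed at half the most. Time passes only in rows, so rows that repeat a pose let the fingers close. It gives the time, the measured TCP pose, the force and the opening at its end, in the units of the state.
- manip.get_state(): the state, without advancing time (a new reading comes with each control period).
- manip.camera(name): name is "scene" or "top" or "wrist"; returns a dict with "pixels" (400x640x3 uint8, red, green, blue), "vfov" (degrees; the focal length in pixels is half the picture's height over the tangent of half this angle, whatever the lens; pixels are square), "cx", "cy" (the principal point, pixels), "xyz" and "rotation" of the camera in the world. Camera axes: x right, y down, z forward; pixel columns grow to the right and rows downward; lengths in mm; the calibration is good to about 2 mm. A picture is of the moment at which its call begins. There is no depth.
- manip.finish_job(): hands the job in, once; it reports no verdict.
The state is a dict: "t": time; "joint_positions": joint angles; "qvel": joint speeds; "joint_torque": joint torques, N m; "eef_pos": TCP position; "eef_rot": TCP orientation; "force": force on the tool from outside, world axes, zero at the start; "ft_torque": the same for the moment, N m; "grip_width": opening from 0.0 (shut) to 1.0 (fully open).
Only numpy, scipy, OpenCV 4.12 (cv2) and the standard library are available. Lean on these libraries where they do the work, as an engineer would, in place of code of your own. Each camera call takes 0.05 s, during which the arm holds its last target.

## Task

Pick up the blue tray by its leaning yellow grip with the four aluminium blanks in it, tip all four blanks out of it into the grey feed hopper, then set the empty tray upright in the black docking nest and press it down until the nest's stiff orange pad is fully down. Leave the other things on the bench where they are.

Things in the scene. Friction and masses are not known exactly. Their poses are not given: they have to be found in the camera images.
- tray: blue open tray (0.21 to 0.34 kg), loose. Origin: centre of the underside of its black foot (110 x 80, 12 high); x forward to the pouring end, y left, z up. Floor top 16 above the origin, x = -73 to 65, 108 wide inside; then a ramp rises at 25 deg to the open front edge. Side walls (y = +-56) and rear wall (x = -75) 56 high. A yellow blade on the rear wall leans 40 deg back (to -x) (mm)
- tray_grip (a point): grip point, in the middle of the yellow blade, in the tray frame (-98, 0, 82); frame parallel to the tray's. The blade is 10 thick, 60 wide (along the tray's y) and 56 long; it runs up along (-sin 40deg, 0, cos 40deg) in the tray frame, is 10 thick along (cos 40deg, 0, sin 40deg) and ends 20 beyond this point, its root 36 before it (mm)
- tray_spout (a point): middle of the front edge of the tray's pouring ramp, in the tray frame (105, 0, 35); frame parallel to the tray's (mm)
- hopper: grey feed hopper with a flared steel mouth and a yellow rim, fixed. Origin: centre of its underside on the table; z up. Square: mouth 210 x 210 at its rim 100 high, narrowing to a straight well 150 x 150 inside below 58 high; floor 10 high; base flange 200 x 200, 8 high (mm)
- dock: black docking nest, fixed, 170 (x) x 140 (y) x 24 high, green stripes on its short ends. Origin: centre of its underside; z up. A recess 118 (x) x 88 (y), edge chamfered 3, in its middle takes the tray's foot with 4 play on each side, either way round (mm)
- dock_pad (a joint): orange pad, floor of the nest's recess: 0 m = up (4 mm below the nest's top face), 0.007 m = fully down (the tray's origin then 13 mm above the nest's, its blue body 1 mm over the nest's top face). No spring: about 9 N of friction holds it where it is left, so the tray's own weight does not sink it
- blank1: aluminium blank 60 x 28 x 14 (about 60 g), loose, lying in the tray at the start. Origin: centre of its underside, x along its length (mm)
- blank2: aluminium blank 60 x 28 x 14 (about 60 g), loose, lying in the tray at the start. Origin: centre of its underside, x along its length (mm)
- blank3: aluminium blank 60 x 28 x 14 (about 60 g), loose, lying in the tray at the start. Origin: centre of its underside, x along its length (mm)
- blank4: aluminium blank 60 x 28 x 14 (about 60 g), loose, lying in the tray at the start. Origin: centre of its underside, x along its length (mm)
- lens_jar: bystander: amber glass jar, 54 across, 60 high; origin at the centre of its underside (mm)
- screwdriver: bystander: screwdriver lying flat, 190 long; origin under its middle (mm)
- spray: bystander: white bottle, 64 across, 170 high; origin at the centre of its underside (mm)
- sample_block: bystander: brass block 90 x 60 x 30; origin at the centre of its underside (mm)
Things that resemble listed ones, but are neither listed nor needed, are in the scene too. What is shaped like the blank1 but brown or turquoise is not meant. Leave any red look-alike of the dock alone.

How it is judged (in metres and radians):
On the way, in this order (a step that is already met when the one before it is completed fails the run):
1. the tray is lifted clear of the table (origin over 40 mm high) with all four blanks in it (height (world z) of tray above 0.04 m and x of blank1 in the frame of tray between -0.08 and 0.11 m and y of blank1 in the frame of tray between -0.056 and 0.056 m and z of each of blank1, blank2, blank3, blank4 in the frame of tray below 0.06 m and x of blank2 in the frame of tray between -0.08 and 0.11 m and y of blank2 in the frame of tray between -0.056 and 0.056 m and x of blank3 in the frame of tray between -0.08 and 0.11 m and y of blank3 in the frame of tray between -0.056 and 0.056 m and x of blank4 in the frame of tray between -0.08 and 0.11 m and y of blank4 in the frame of tray between -0.056 and 0.056 m), for 0.1 s.
2. all four blanks are in the hopper while the tray is still tipped by more than 30 deg with its front edge over the hopper (x of blank1 in the frame of hopper between -0.1 and 0.1 m and y of blank1 in the frame of hopper between -0.1 and 0.1 m and z of blank1 in the frame of hopper between 0 and 0.1 m and x of blank2 in the frame of hopper between -0.1 and 0.1 m and y of blank2 in the frame of hopper between -0.1 and 0.1 m and z of blank2 in the frame of hopper between 0 and 0.1 m and x of blank3 in the frame of hopper between -0.1 and 0.1 m and y of blank3 in the frame of hopper between -0.1 and 0.1 m and z of blank3 in the frame of hopper between 0 and 0.1 m and x of blank4 in the frame of hopper between -0.1 and 0.1 m and y of blank4 in the frame of hopper between -0.1 and 0.1 m and z of blank4 in the frame of hopper between 0 and 0.1 m and angle between tray's own z axis and vertical above 0.52 rad and horizontal distance between tray_spout and hopper below 0.15 m), for 0.05 s.
3. the tray stands in the docking nest and the pad is pushed down (over 5 of 7 mm) (horizontal distance between tray and dock below 0.012 m and angle between the x axis of tray and the x axis of dock, either way round below 0.12 rad and angle between tray's own z axis and vertical below 0.05 rad and z of tray in the frame of dock below 0.0165 m and value of joint dock_pad above 0.005 m), for 0.2 s.
At the end, for the whole second after the job is handed in: All four blanks lie at rest in the hopper below its rim; the released tray stands still in the nest, upright within 3 deg, within 12 mm of its centre and 7 deg of its long axis (either way round), origin under 16.5 mm above the nest's underside; the pad is down more than 5 of its 7 mm (all of step 3 and x of blank1 in the frame of hopper between -0.1 and 0.1 m and y of blank1 in the frame of hopper between -0.1 and 0.1 m and z of blank1 in the frame of hopper between 0 and 0.1 m and x of blank2 in the frame of hopper between -0.1 and 0.1 m and y of blank2 in the frame of hopper between -0.1 and 0.1 m and z of blank2 in the frame of hopper between 0 and 0.1 m and x of blank3 in the frame of hopper between -0.1 and 0.1 m and y of blank3 in the frame of hopper between -0.1 and 0.1 m and z of blank3 in the frame of hopper between 0 and 0.1 m and x of blank4 in the frame of hopper between -0.1 and 0.1 m and y of blank4 in the frame of hopper between -0.1 and 0.1 m and z of blank4 in the frame of hopper between 0 and 0.1 m and linear speed of each of blank1, blank2, blank3, blank4, tray below 0.02 m/s); the robot touches nothing.
It fails at once if a bystander (jar, screwdriver, bottle or brass block) is shifted by more than 40 mm (distance of any of lens_jar, screwdriver, spray, sample_block from where it was at the start of the episode above 0.04 m).
It also fails if it takes over 61 s, if anything falls off the work surface, if the arm or the gripper's body presses on something with over 40 N, if the wrist force passes 120 N, or if a joint passes its speed limit or range.

## Working session

There is one attempt and no reset: what is moved stays moved. The work goes in short steps, Python scripts to look and compute and a tool call to move; the robot and the scene stay as the last step left them, time stands still between calls to the robot, and variables do not carry over. Pictures are saved under pics/ and viewed, and the job is handed in when it is done.

Besides the shell and the picture viewer there is one more tool, called after ">>>" in YAML: its name, and indented under it one key for each argument. carry_out: Moves the arm, as the interface text tells. Its arguments: {"type":"object","properties":{"claw":{"type":"array","items":{"type":"number"}},"xyz":{"type":"array","items":{"type":"array","items":{"type":"number"}}},"yaw":{"type":"array","items":{"type":"number"}}},"required":["claw","xyz","yaw"]}

```bash
mkdir -p pics; ls
python3 - <<'E'
from workcell import manip
import cv2
print(manip.get_state(), manip.tip_reach)
for n in ["scene","top","wrist"]:
    c=manip.camera(n)
    cv2.imwrite(f"pics/{n}0.png",c["pixels"][:,:,::-1])
    print(n,c["vfov"],c["cx"],c["cy"],c["xyz"],c["rotation"])
E
```

```text
pics
{'t': 0.0, 'joint_positions': array([ 5.89527016e+01,  1.26776603e+01,  8.75255723e+01,  2.00680209e-03,
        7.99102476e+01, -7.22452617e+00]), 'qvel': array([ 0.03821461,  0.13893825,  0.06017107, -0.01010106, -0.01941001,
        0.03045918]), 'joint_torque': array([ 7.21062497e-04, -4.96898282e+01, -3.89403462e+01, -1.35325990e-04,
        1.08720741e-02, -4.05855974e-05]), 'eef_pos': array([252.10415692, 571.21218119, 217.97489762]), 'eef_rot': array([ 171.77836928,   89.88650266, -122.04475653]), 'force': array([ 0.10206386, -0.86858614, -0.05084246]), 'ft_torque': array([0.02979494, 0.01007347, 0.0070939 ]), 'grip_width': 1.0018610459535469} 22.0
scene 43.076623032680686 315.8272878932467 200.5307817440725 [1119.43963726 -776.19176725 1187.47076515] [-136.45696681   -1.04153069   31.8044025 ]
top 50.7893302658761 317.51336544037025 194.4977613647764 [ 399.55899339  125.89101035 1327.33702167] [-172.32564629   -0.65991199  -91.46629399]
wrist 60.04559491292811 318.2152127099682 201.63891759844645 [178.42923531 602.96957333 373.26473043] [1.61926581e+02 9.46485784e-02 6.61345934e+01]
```

View pics/scene0.png

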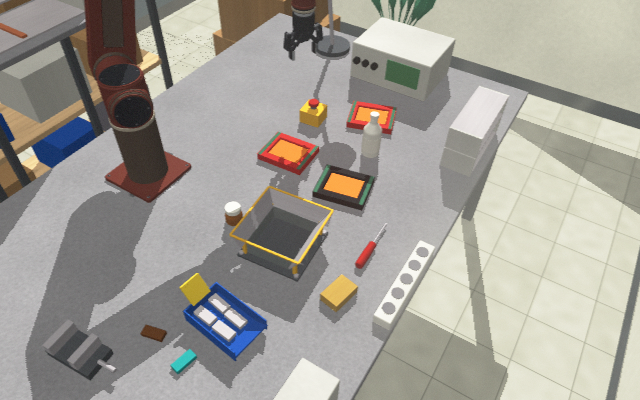

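View pics/top0.png

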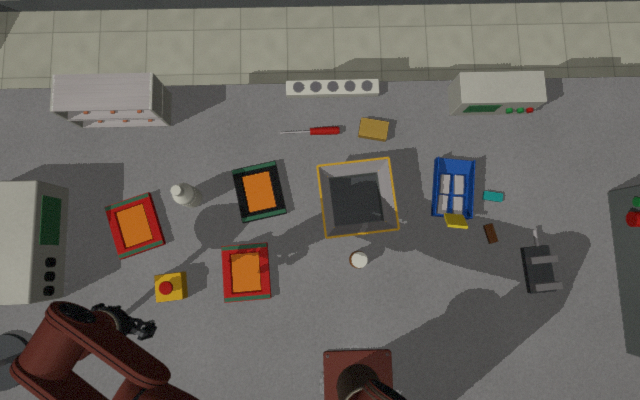

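View pics/wrist0.png

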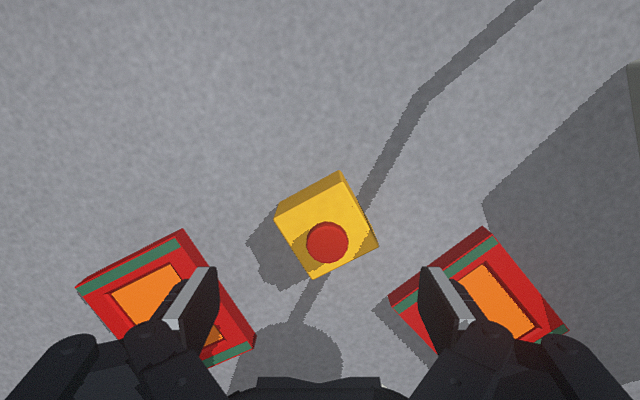

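```bash
cat > h.py <<'E'
import numpy as np, cv2
from scipy.spatial.transform import Rotation as Ro
from workcell import manip
def cam(n):
    c=manip.camera(n); c["R"]=Ro.from_euler("xyz",c["rotation"],degrees=True).as_matrix()
    c["f"]=200/np.tan(np.radians(c["vfov"]/2)); c["bgr"]=c["pixels"][:,:,::-1].copy(); return c
def ray(c,u,v):
    d=c["R"]@np.array([(u-c["cx"])/c["f"],(v-c["cy"])/c["f"],1]); return np.array(c["xyz"]),d/np.linalg.norm(d)
def plane(c,u,v,z):
    o,d=ray(c,u,v); return o+d*(z-o[2])/d[2]
def tri(c1,p1,c2,p2):
    a,d=ray(c1,*p1); b,e=ray(c2,*p2)
    s=np.linalg.lstsq(np.stack([d,-e],1),b-a,rcond=None)[0]
    P=a+d*s[0];Q=b+e*s[1]; return (P+Q)/2,np.linalg.norm(P-Q)
def proj(c,P):
    q=c["R"].T@(np.array(P,float)-np.array(c["xyz"])); return np.array([c["cx"]+c["f"]*q[0]/q[2],c["cy"]+c["f"]*q[1]/q[2]])
def crop(c,x0,y0,w,h,k,name):
    cv2.imwrite("pics/"+name,cv2.resize(c["bgr"][y0:y0+h,x0:x0+w],None,fx=k,fy=k,interpolation=cv2.INTER_CUBIC))
E
python3 - <<'E'
from h import *
t=cam("top"); s=cam("scene")
import pickle; pickle.dump((t,s),open("ts.pkl","wb"))
a=cv2.resize(t["bgr"][145:240,310:500],None,fx=4,fy=4,interpolation=cv2.INTER_CUBIC)
cv2.imwrite("pics/t1.png",a)
crop(s,170,180,180,180,4.2 and 3.3,"s1.png")
b=np.hstack([cv2.resize(t["bgr"][145:295,210:300],None,fx=4,fy=4,interpolation=cv2.INTER_CUBIC),cv2.resize(s["bgr"][110:260,300:390],None,fx=4,fy=4,interpolation=cv2.INTER_CUBIC)])
cv2.imwrite("pics/d1.png",b)
print(Ro.from_euler("xyz",manip.get_state()["eef_rot"],degrees=True).as_matrix().round(3))
E
```

```text
[[-0.    -0.915  0.404]
 [-0.001  0.404  0.915]
 [-1.     0.    -0.001]]
```

View pics/t1.png

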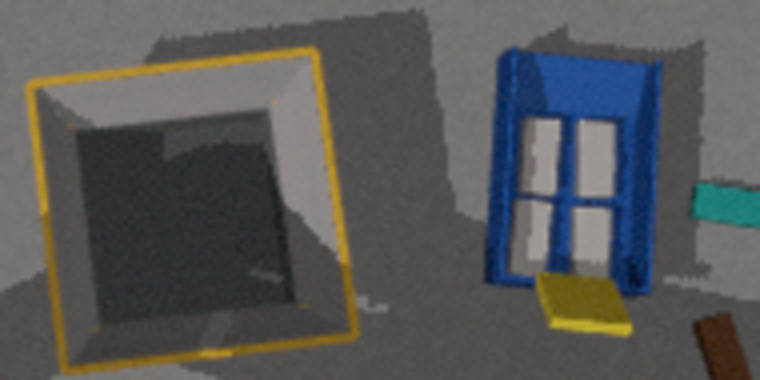

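View pics/s1.png

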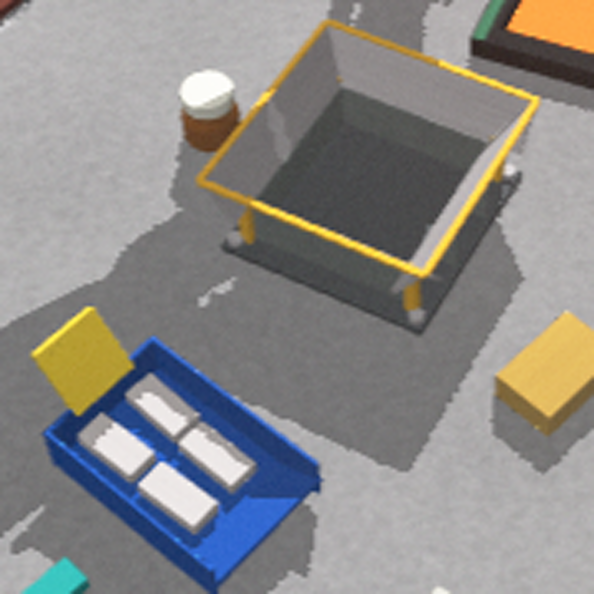

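View pics/d1.png

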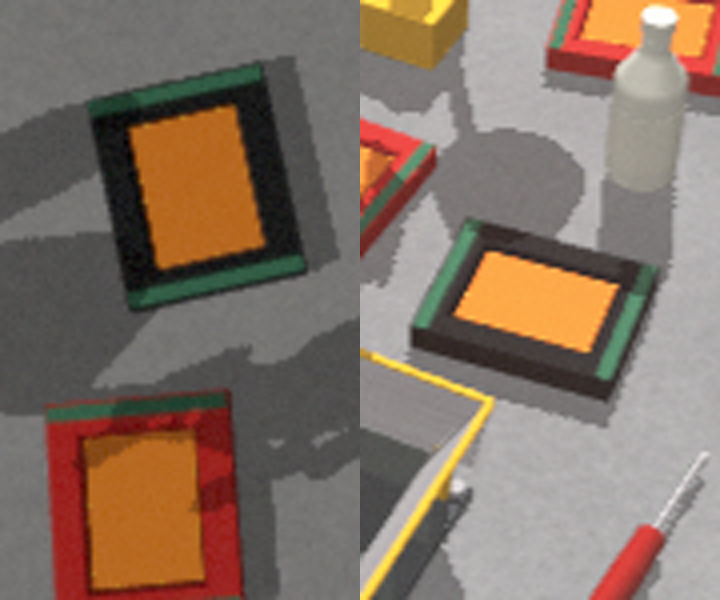

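```bash
cat > m.py <<'E'
from h import *; import pickle
t,s=pickle.load(open("ts.pkl","rb"))
def T(x,y,o=(310,145)): return ((x+.5)/4-.5+o[0],(y+.5)/4-.5+o[1])
def S(x,y,o=(170,180),k=3.3): return ((x+.5)/k-.5+o[0],(y+.5)/k-.5+o[1])
D=lambda x,y:T(x,y,(210,145)); E=lambda x,y:S(x-360,y,(300,110),4)
L={"blade top +y":(T(549,318),S(93,308)),"blade top -y":(T(630,322),S(33,353)),
"rear+y":(T(487,283),S(153,338)),"rear-y":(T(652,294),S(45,433)),"front+y":(T(505,48),S(320,468)),"front-y":(T(660,62),S(213,570)),
"h++":(T(30,82),S(540,100)),"h+-":(T(318,50),S(427,274)),"h--":(T(356,338),S(200,180)),"h-+":(T(65,372),S(327,22)),
"d++":(D(92,108),E(657,268)),"d+-":(D(262,68),E(607,382)),"d--":(D(304,268),E(413,332)),"d-+":(D(132,308),E(472,222)),
"o++":(D(130,128),E(620,283)),"o+-":(D(240,104),E(592,353)),"o--":(D(265,246),E(457,314)),"o-+":(D(156,270),E(488,251))}
P={}
for k,(a,b) in L.items():
    P[k],g=tri(t,a,s,b); print(k,P[k].round(1),round(g,1))
for n,ks in (("tray",["rear+y","rear-y","front+y","front-y"]),("hop",["h++","h+-","h--","h-+"]),("dock",["d++","d+-","d--","d-+"]),("pad",["o++","o+-","o--","o-+"])):
    q=np.array([P[k] for k in ks]); print(n,q.mean(0).round(1), "sides",[np.linalg.norm((q[i]-q[j])[:2]).round(0) for i in range(4) for j in range(i)])
f=(P["front+y"]+P["front-y"]-P["rear+y"]-P["rear-y"]); print("tray yaw",np.degrees(np.arctan2(f[1],f[0])))
f=(P["d++"]+P["d+-"]-P["d--"]-P["d-+"]); print("dock yaw",np.degrees(np.arctan2(f[1],f[0])))
f=(P["o++"]+P["o+-"]-P["o--"]-P["o-+"]); print("pad yaw",np.degrees(np.arctan2(f[1],f[0])))
f=(P["h++"]+P["h+-"]-P["h--"]-P["h-+"]); print("hop yaw",np.degrees(np.arctan2(f[1],f[0])))
E
python3 m.py
```

```text
blade top +y [ 467.9 -270.4   94.4] 1.3
blade top -y [ 462.  -329.   100.2] 4.6
rear+y [ 498.1 -242.1   41.8] 3.2
rear-y [ 488.1 -361.9   53.4] 3.0
front+y [ 682.2 -266.9   42.2] 1.7
front-y [ 667.6 -382.2   52.6] 2.4
h++ [653.4 107.1 100.2] 2.3
h+- [ 673.  -107.1  102. ] 4.2
h-- [ 458.1 -125.5   99. ] 2.6
h-+ [438.3  86.9  98.2] 1.3
d++ [656.3 373.   21.4] 5.4
d+- [683.8 238.   20.5] 1.5
d-- [524.  206.9  15.4] 0.8
d-+ [497.2 341.4  18.9] 2.6
o++ [638.9 342.7  20. ] 3.1
o+- [657.2 257.1  21.2] 6.4
o-- [543.6 238.3  19.7] 4.3
o-+ [525.7 322.6  14.7] 0.2
tray [ 584.  -313.3   47.5] sides [np.float64(120.0), np.float64(186.0), np.float64(216.0), np.float64(220.0), np.float64(181.0), np.float64(116.0)]
hop [555.7  -9.7  99.9] sides [np.float64(215.0), np.float64(304.0), np.float64(216.0), np.float64(216.0), np.float64(304.0), np.float64(213.0)]
dock [590.3 289.8  19.1] sides [np.float64(138.0), np.float64(212.0), np.float64(163.0), np.float64(162.0), np.float64(213.0), np.float64(137.0)]
pad [591.4 290.2  18.9] sides [np.float64(88.0), np.float64(141.0), np.float64(115.0), np.float64(115.0), np.float64(147.0), np.float64(86.0)]
tray yaw -7.065515607907808
dock yaw 11.105057738861325
pad yaw 9.716563380705479
hop yaw 5.141792538379892
```

```bash
cat >> m.py <<'E'
print("---- plane")
Z={"b":(100.5,100.5),"r":(56,56),"f":(56,50),"h":(100,100),"d":(24,24),"o":(20,20)}
for k,(a,b) in L.items():
    z=Z[k[0]][0]; print(k,"top",plane(t,*a,z).round(1)[:2],"scene",plane(s,*b,z).round(1)[:2])
E
python3 m.py | sed -n '/plane/,$p'
```

```text
---- plane
blade top +y top [ 468.1 -268. ] scene [ 471.1 -273.6]
blade top -y top [ 463.7 -327.2] scene [ 460.2 -330.3]
rear+y top [ 498.2 -236.9] scene [ 504.5 -249.6]
rear-y top [ 486.8 -362. ] scene [ 490.8 -362.1]
front+y top [ 679.8 -262.1] scene [ 686.8 -273.5]
front-y top [ 666.  -381.6] scene [ 669.9 -382.6]
h++ top [652.5 106.4] scene [654.2 108.1]
h+- top [ 671.8 -108.8] scene [ 673.8 -104.5]
h-- top [ 457.1 -126.2] scene [ 459.8 -125.4]
h-+ top [437.8  86.5] scene [439.9  85.9]
d++ top [653.5 370.8] scene [659.1 372.7]
d+- top [682.5 237.3] scene [685.6 235.6]
d-- top [523.5 206.7] scene [528.1 199.5]
d-+ top [495.8 339.8] scene [500.8 337.5]
o++ top [637.6 341.8] scene [640.  343.9]
o+- top [654.8 255.3] scene [659.  260.6]
o-- top [541.9 237. ] scene [545.3 239.7]
o-+ top [525.2 321.8] scene [528.5 317.7]
```

```bash
cat > go.py <<'E'
from h import *
import sys
# usage: go.py x y z zang  (target TCP, tool z direction angle in world deg)
st=manip.get_state(); p=st["eef_pos"]; R=Ro.from_euler("xyz",st["eef_rot"],degrees=True).as_matrix()
za=np.degrees(np.arctan2(R[1,2],R[0,2]))
print("t",round(st["t"],2),"pos",p.round(1),"zang",za.round(2),"j",st["joint_positions"].round(0),"F",st["force"].round(1),"T",st["ft_torque"].round(2),"w",round(st["grip_width"],3),"tilt",R[:,0].round(3))
if len(sys.argv)>3:
    tg=np.array(list(map(float,sys.argv[1:4]))); d=R.T@(tg-p)
    print("shift mm",d.round(1),end=" ")
    if len(sys.argv)>4:
        a=-(float(sys.argv[4])-za); print("turn",((a+180)%360-180).round(1))
E
python3 go.py 475 -300 180 -96
```

```text
t 0.25 pos [252.3 571.5 218.6] zang 66.18 j [59. 13. 87. -0. 80. -7.] F [ 0.2 -0.1  0.3] T [ 0.04 -0.01 -0.05] w 0.999 tilt [-0.    -0.001 -1.   ]
shift mm [  39.2 -555.7 -707.2] turn 162.2
```

>>> carry_out:
  claw: [0,0,0,0,0,0,0,0,0,0,0,0]
  xyz:
    - [0.0,-0.04,-0.05]
    - [0.0,-0.08,-0.1]
    - [0.0,-0.12,-0.15]
    - [0.0,-0.16,-0.2]
    - [0.0,-0.2,-0.25]
    - [0.0,-0.24,-0.3]
    - [0.0,-0.28,-0.35]
    - [0.0,-0.32,-0.4]
    - [0.0,-0.36,-0.45]
    - [0.0,-0.4,-0.5]
    - [0.0,-0.44,-0.55]
    - [0.0,-0.47,-0.59]
  yaw: [10,20,30,40,50,60,70,80,90,100,110,120]

```text
t: 1.75
eef_pos: [443.3, -155.8, 219.4]
eef_rot: [43.7, 89.9, -10.5]
force: [1.9, 0.7, 0.8]
grip_width: 1.002
```

```bash
python3 go.py 475 -300 180 -96
```

```text
t 1.75 pos [ 443.3 -155.8  219.4] zang -54.18 j [-29.  -9. 110.   0.  79.  25.] F [1.9 0.7 0.8] T [ 0.04 -0.06 -0.06] w 1.002 tilt [ 0.001 -0.    -1.   ]
shift mm [ 39.4 -58.7 135.4] turn 41.8
```

>>> carry_out:
  claw: [0,0,0,0,0]
  xyz:
    - [0.01,-0.015,0.034]
    - [0.02,-0.03,0.068]
    - [0.03,-0.045,0.1]
    - [0.039,-0.059,0.135]
    - [0.039,-0.059,0.135]
  yaw: [10,20,30,40,42]

```text
t: 2.38
eef_pos: [474.6, -299.1, 178.8]
eef_rot: [-113.2, 89.9, 150.8]
force: [0.6, 1.3, -0.0]
grip_width: 1.0
```

```bash
python3 go.py 475 -300 85 -96
python3 - <<'E'
from h import *; import pickle
c=cam("wrist"); pickle.dump(c,open("w1.pkl","wb")); cv2.imwrite("pics/w1.png",c["bgr"]); print(c["xyz"],c["rotation"])
print(proj(c,[475,-300,82]))
E
```

```text
t 2.38 pos [ 474.6 -299.1  178.8] zang -96.07 j [-40.   6. 100.  -0.  75.  56.] F [ 0.6  1.3 -0. ] T [-0.02 -0.01 -0.03] w 1.0 tilt [-0.001  0.001 -1.   ]
shift mm [93.8  0.6  0.9] turn -0.1
[ 553.28525266 -308.42163288  333.85601022] [ 1.61775647e+02  5.31555955e-02 -9.61125970e+01]
[318.4722153  196.42134029]
```

View pics/w1.png

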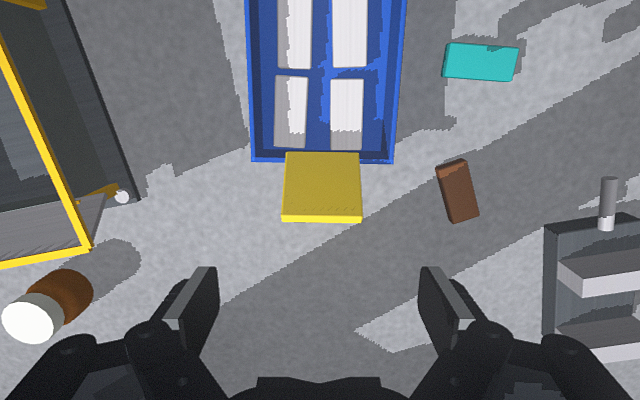

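Run:
```python
from h import *; import pickle
c=pickle.load(open("w1.pkl","rb")); t,s=pickle.load(open("ts.pkl","rb"))
m=cv2.inRange(cv2.cvtColor(c["bgr"],cv2.COLOR_BGR2HSV),(22,120,60),(35,255,255)); m[:,:240]=0;m[:,400:]=0;m[240:]=0
ys,xs=np.where(m>0); print(xs.min(),xs.max(),ys.min(),ys.max())
for r in (152,156,160,180,200,210,213,214,215,216,218,220,221,222): 
    w=np.where(m[r]>0)[0]; print(r,w.min() if len(w) else None,w.max() if len(w) else None,c["bgr"][r,320])
T=lambda x,y:((x+.5)/4-.5+310,(y+.5)/4-.5+145); S=lambda x,y:((x+.5)/3.3-.5+170,(y+.5)/3.3-.5+180)
for n,a,b,w in (("+y",T(549,318),S(93,308),(282,214.5)),("-y",T(630,322),S(33,353),(362,214.5))):
    print(n,plane(c,*w,100.5).round(1),"w+s",[q for q in tri(c,w,s,b)],"w+t",tri(c,w,t,a))
print("root",plane(c,287,152.5,60),plane(c,359,153,60))
print("tray rear rim", plane(c,251,161,56),plane(c,393,163,56))
```

```text
281 362 152 222
152 286 347 [ 62 157 179]
156 286 358 [ 61 152 172]
160 285 358 [ 53 149 169]
180 284 359 [ 60 161 181]
200 282 361 [ 57 157 178]
210 282 361 [ 53 146 165]
213 281 362 [ 54 155 177]
214 281 362 [ 52 150 170]
215 281 361 [ 63 191 219]
216 281 362 [ 73 237 252]
218 281 362 [ 80 243 252]
220 282 361 [ 72 241 252]
221 283 361 [ 67 245 255]
222 310 360 [113 212 228]
+y [ 470.  -273.1  100.5] w+s [array([ 469.29523632, -272.57208558,   97.92697298]), np.float64(0.508262982667771)] w+t (array([ 467.85362736, -271.30190339,   92.40180699]), np.float64(1.8579512611178866))
-y [ 463.9 -330.3  100.5] w+s [array([ 463.033912  , -330.755939  ,  102.38721602]), np.float64(3.2007903658013257)] w+t (array([ 463.27999861, -329.60852928,   96.97001453]), np.float64(2.3752502347671074))
root [ 507.23716673 -278.24754502   60.        ] [ 500.74542455 -335.19551944   60.        ]
tray rear rim [ 502.78210148 -247.73305986   56.        ] [ 488.84449538 -362.56713098   56.        ]
```

```bash
python3 go.py 476 -302.7 79 -96
```

```text
t 2.42 pos [ 474.7 -297.8  179.3] zang -96.01 j [-40.   6. 100.   0.  75.  56.] F [-0.7  0.2 -0. ] T [ 0.04 -0.01 -0.  ] w 0.997 tilt [-0.001  0.001 -1.   ]
shift mm [100.3   2.    4.8] turn -0.0
```

>>> carry_out:
  claw: [0,0,0,0,1,1,1,1,1]
  xyz:
    - [0.03,0.002,0.004]
    - [0.06,0.002,0.004]
    - [0.09,0.002,0.004]
    - [0.1,0.002,0.004]
    - [0.1,0.002,0.004]
    - [0.1,0.002,0.004]
    - [0.1,0.002,0.004]
    - [0.1,0.002,0.004]
    - [0.1,0.002,0.004]
  yaw: [0,0,0,0,0,0,0,0,0]

```text
t: 3.55
eef_pos: [477.2, -302.0, 80.8]
eef_rot: [57.7, 89.9, -38.1]
force: [0.7, -0.1, 3.1]
grip_width: -0.0
```

```bash
python3 go.py
python3 - <<'E'
from h import *; import pickle
c=cam("wrist"); s=cam("scene"); cv2.imwrite("pics/g1.png",np.hstack([cv2.resize(c["bgr"],(400,250)),cv2.resize(s["bgr"][200:400,100:420],(400,250))]))
E
```

```text
t 3.55 pos [ 477.2 -302.    80.8] zang -95.82 j [-40.  12. 103.   0.  64.  55.] F [ 0.7 -0.1  3.1] T [-0.01 -0.09 -0.02] w -0.0 tilt [ 0.001 -0.001 -1.   ]
```

View pics/g1.png

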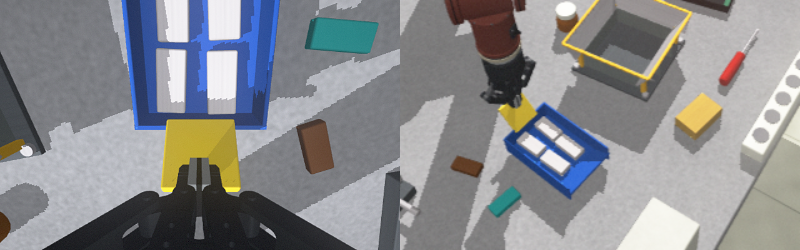

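Run:
```python
from h import *
c=cam("wrist"); s=cam("scene"); print(c["xyz"],c["rotation"])
for P in ([477,-302,81],[477,-302,59],[467,-301.7,100.5],[498,-304,56]): print(P,proj(c,P).round(),proj(s,P).round())
cv2.imwrite("pics/g2.png",np.hstack([cv2.resize(c["bgr"][150:350,200:440],(480,400)),cv2.resize(s["bgr"][240:360,160:256],(320,400),interpolation=cv2.INTER_CUBIC)]))
```

```text
[ 555.29190727 -310.65544796  235.71971452] [ 1.61895534e+02 -2.08829963e-02 -9.58643493e+01]
[477, -302, 81] [317. 256.] [193. 286.]
[477, -302, 59] [317. 238.] [195. 291.]
[467, -301.7, 100.5] [318. 295.] [189. 280.]
[498, -304, 56] [317. 200.] [201. 296.]
```

View pics/g2.png

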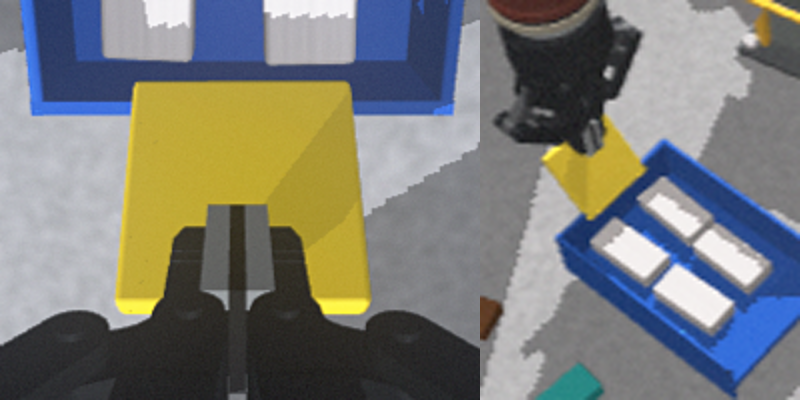

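>>> carry_out:
  claw: [0.9,0.7,0.4,0]
  xyz:
    - [0,0,0]
    - [0,0,0]
    - [0,0,0]
    - [0,0,0]
  yaw: [0,0,0,0]

```text
t: 4.25
eef_pos: [476.7, -301.3, 79.9]
eef_rot: [-143.2, 90.0, 120.9]
force: [0.9, -0.6, -0.4]
grip_width: 0.715
```

```bash
python3 go.py
python3 - <<'E'
from h import *
c=cam("wrist"); s=cam("scene"); 
cv2.imwrite("pics/g3.png",np.hstack([cv2.resize(c["bgr"][150:350,200:440],(480,400)),cv2.resize(s["bgr"][240:360,160:256],(320,400),interpolation=cv2.INTER_CUBIC)]))
E
```

```text
t 4.25 pos [ 476.7 -301.3   79.9] zang -95.82 j [-40.  13. 103.   0.  64.  55.] F [ 0.9 -0.6 -0.4] T [ 0.01 -0.05  0.03] w 0.715 tilt [-0.  0. -1.]
```

View pics/g3.png

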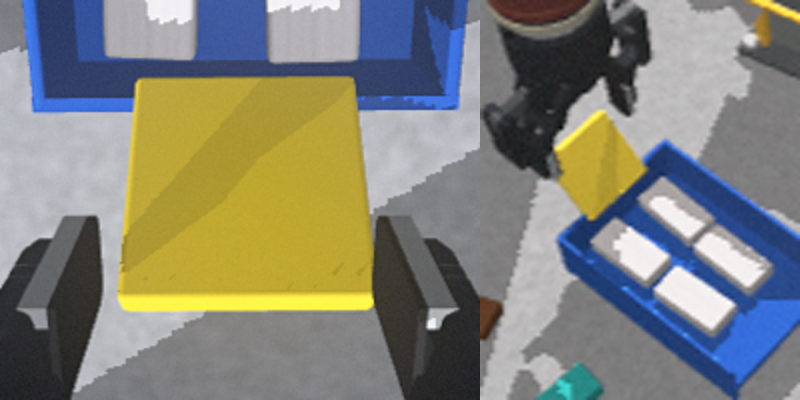

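>>> carry_out:
  claw: [0,0.2,0.3,0.35,0.4,0.45]
  xyz:
    - [0,0,0]
    - [0,0,0]
    - [0,0,0]
    - [0,0,0]
    - [0,0,0]
    - [0,0,0]
  yaw: [0,0,0,0,0,0]

```text
t: 5.1
eef_pos: [477.2, -301.9, 80.6]
eef_rot: [57.8, 89.9, -38.0]
force: [1.4, -1.4, 3.2]
grip_width: 0.552
```

```bash
python3 go.py
python3 - <<'E'
from h import *
c=cam("wrist"); s=cam("scene"); 
cv2.imwrite("pics/g4.png",np.hstack([cv2.resize(c["bgr"][150:350,200:440],(480,400)),cv2.resize(s["bgr"][240:360,160:256],(320,400),interpolation=cv2.INTER_CUBIC)]))
E
```

```text
t 5.1 pos [ 477.2 -301.9   80.6] zang -95.82 j [-40.  12. 103.   0.  64.  55.] F [ 1.4 -1.4  3.2] T [-0.19 -0.12  0.02] w 0.552 tilt [ 0.001 -0.001 -1.   ]
```

View pics/g4.png

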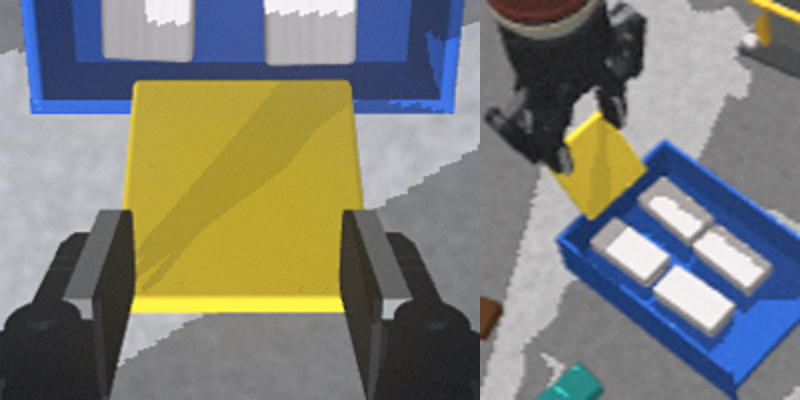

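Run:
```python
from h import *
c=cam("wrist"); s=cam("scene"); t=cam("top")
crop(c,190,220,260,180,3,"k1.png"); crop(s,150,220,80,80,7,"k2.png"); crop(t,420,190,80,80,7,"k3.png")
print(tri(c,(318,252.5),s,(193.6,285)))
st=manip.get_state()
for n,cc in (("w",c),("s",s),("t",t)): print(n,[proj(cc,st["eef_pos"]+np.array([dx,dy,dz])).round() for dx,dy,dz in ((0,0,0),(11,0,-15),(11,24,-15),(11,-24,-15))])
```

```text
(array([ 482.14731097, -303.38652997,   90.48131651]), np.float64(2.4991550297876675))
w [array([317., 256.]), array([315., 224.]), array([270., 228.]), array([360., 220.])]
s [array([193., 286.]), array([198., 291.]), array([204., 285.]), array([191., 298.])]
t [array([456., 221.]), array([454., 218.]), array([446., 218.]), array([462., 218.])]
```

View pics/k1.png

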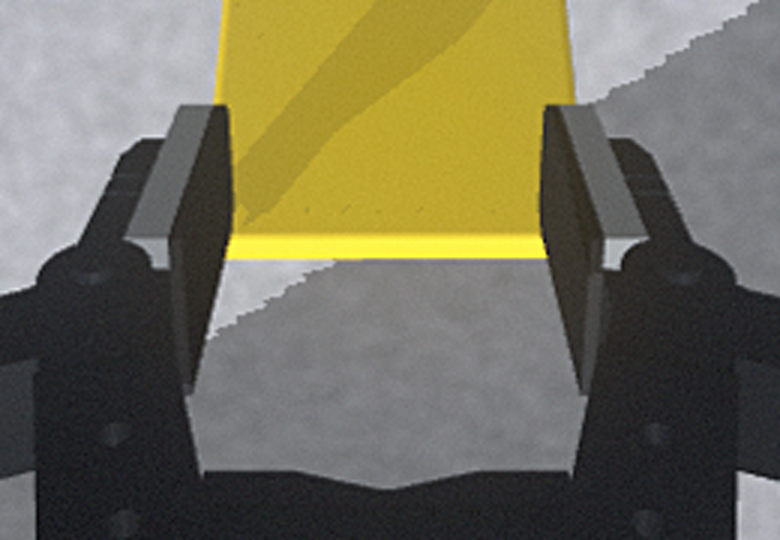

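View pics/k2.png

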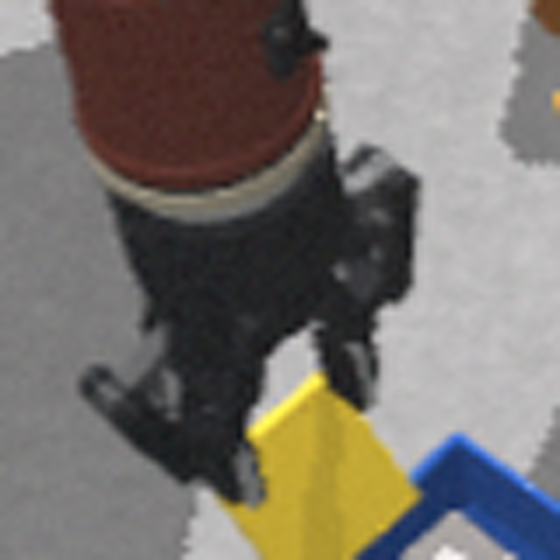

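>>> carry_out:
  claw: [0.1,0,0,0,0,0]
  xyz:
    - [0,0,0]
    - [0,0,0]
    - [0.005,0,0]
    - [0.012,0,0]
    - [0.02,0,0]
    - [0.02,0,0]
  yaw: [0,0,0,0,0,0]

```text
t: 6.1
eef_pos: [475.9, -301.0, 58.8]
eef_rot: [-124.4, 89.9, 139.8]
force: [-1.0, -0.3, -0.0]
grip_width: 1.002
```

```bash
python3 go.py
python3 - <<'E'
from h import *
c=cam("wrist"); s=cam("scene"); 
a=cv2.resize(c["bgr"][200:400,160:480],(480,300)); b=cv2.resize(s["bgr"][230:310,150:230],(300,300),interpolation=cv2.INTER_CUBIC)
cv2.imwrite("pics/g5.png",np.hstack([a,b]))
E
```

```text
t 6.1 pos [ 475.9 -301.    58.8] zang -95.82 j [-40.  14. 104.  -0.  62.  55.] F [-1.  -0.3 -0. ] T [ 0.04  0.03 -0.01] w 1.002 tilt [-0.002  0.002 -1.   ]
```

View pics/g5.png

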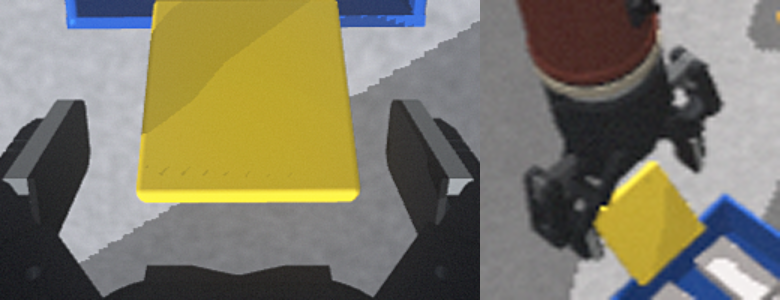

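>>> carry_out:
  claw: [0,0,0,0]
  xyz:
    - [0.006,0,0]
    - [0.012,0,0]
    - [0.019,0,0]
    - [0.019,0,0]
  yaw: [0,0,0,0]

```text
t: 6.7
eef_pos: [476.1, -301.1, 40.1]
eef_rot: [-124.4, 89.9, 139.7]
force: [0.2, -0.3, -0.4]
grip_width: 0.999
```

>>> carry_out:
  claw: [0.1,0.2,0.3,0.4,0.6,0.8]
  xyz:
    - [0,0,0]
    - [0,0,0]
    - [0,0,0]
    - [0,0,0]
    - [0,0,0]
    - [0,0,0]
  yaw: [0,0,0,0,0,0]

```text
t: 7.45
eef_pos: [476.9, -302.0, 41.8]
eef_rot: [31.4, 89.9, -64.4]
force: [-2.1, 1.1, 5.8]
grip_width: 0.694
```

```bash
python3 go.py
python3 - <<'E'
from h import *
c=cam("wrist"); s=cam("scene"); 
a=cv2.resize(c["bgr"][200:400,160:480],(480,300)); b=cv2.resize(s["bgr"][230:310,150:230],(300,300),interpolation=cv2.INTER_CUBIC)
cv2.imwrite("pics/g6.png",np.hstack([a,b]))
E
```

```text
t 7.45 pos [ 476.9 -302.    41.8] zang -95.82 j [-40.  16. 104.  -0.  60.  55.] F [-2.1  1.1  5.8] T [-0.22  0.38 -0.05] w 0.694 tilt [ 0.    -0.001 -1.   ]
```

View pics/g6.png

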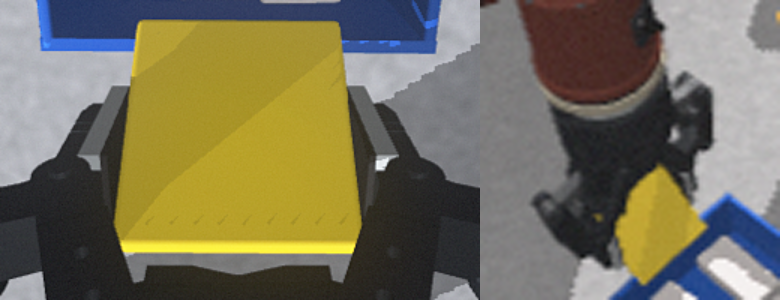

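>>> carry_out:
  claw: [1,1,1,1,1,1]
  xyz:
    - [0,0,0]
    - [-0.002,0,0]
    - [-0.005,0,0]
    - [-0.01,0,0]
    - [-0.015,0,0]
    - [-0.015,0,0]
  yaw: [0,0,0,0,0,0]

```text
t: 8.3
eef_pos: [477.0, -301.8, 56.6]
eef_rot: [55.7, 89.9, -40.1]
force: [0.1, 0.1, -4.9]
grip_width: 0.691
```

```bash
python3 go.py
cat > snap.py <<'E'
from h import *
import sys
c=cam("wrist"); s=cam("scene"); x,y,w,h=map(int,sys.argv[2:6])
a=cv2.resize(c["bgr"],(480,300)); b=cv2.resize(s["bgr"][y:y+h,x:x+w],(int(300*w/h),300),interpolation=cv2.INTER_CUBIC)
cv2.imwrite("pics/%s.png"%sys.argv[1],np.hstack([a,b]))
E
python3 snap.py l1 150 220 150 150
```

```text
t 8.3 pos [ 477.  -301.8   56.6] zang -95.82 j [-40.  14. 104.   0.  61.  55.] F [ 0.1  0.1 -4.9] T [0.1  0.41 0.  ] w 0.691 tilt [ 0.001 -0.001 -1.   ]
```

View pics/l1.png

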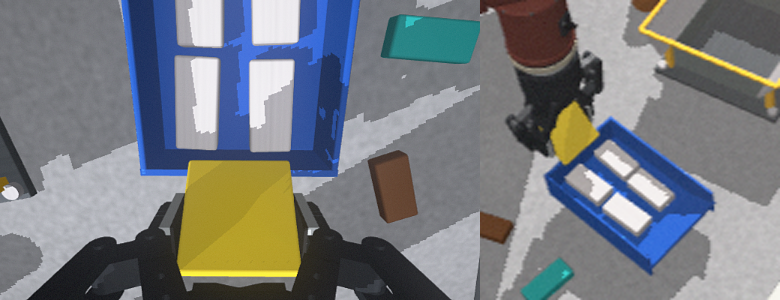

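```bash
python3 go.py 580 -283 162 5
```

```text
t 8.4 pos [ 476.7 -301.6   56.2] zang -95.82 j [-40.  14. 104.  -0.  61.  55.] F [ 0.   0.2 -5.4] T [ 0.02  0.43 -0.01] w 0.691 tilt [-0. -0. -1.]
shift mm [-105.8  100.9  -29. ] turn -100.8
```

>>> carry_out:
  claw: [1,1,1,1,1,1,1,1,1,1,1,1]
  xyz:
    - [-0.003,0,0]
    - [-0.01,0,0]
    - [-0.02,0.002,0]
    - [-0.032,0.006,-0.001]
    - [-0.044,0.012,-0.003]
    - [-0.056,0.018,-0.005]
    - [-0.068,0.024,-0.007]
    - [-0.08,0.03,-0.009]
    - [-0.09,0.036,-0.011]
    - [-0.098,0.042,-0.013]
    - [-0.104,0.048,-0.015]
    - [-0.106,0.054,-0.017]
  yaw: [0,0,-1,-3,-6,-10,-15,-20,-25,-30,-35,-40]

```text
t: 9.9
eef_pos: [533.2, -290.5, 163.9]
eef_rot: [15.6, 89.9, -40.0]
force: [0.1, 0.5, -4.6]
grip_width: 0.689
```

```bash
python3 go.py 580 -283 162 5; python3 snap.py l2 120 180 200 200
```

```text
t 9.9 pos [ 533.2 -290.5  163.9] zang -55.57 j [-36.  13.  94.  -0.  74.  20.] F [ 0.1  0.5 -4.6] T [-0.24  0.38  0.03] w 0.689 tilt [ 0.002 -0.002 -1.   ]
shift mm [ 1.9 42.8 20.2] turn -60.6
```

View pics/l2.png

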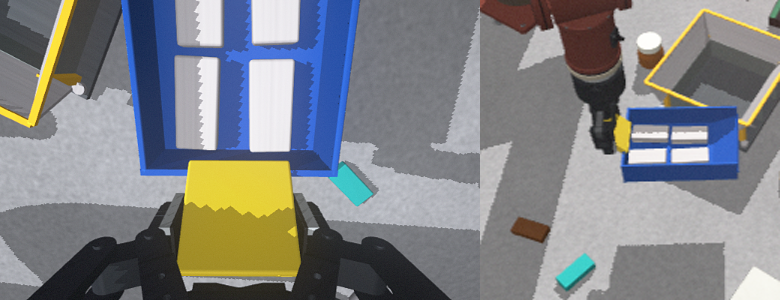

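>>> carry_out:
  claw: [1,1,1,1,1,1,1,1,1,1,1,1]
  xyz:
    - [0,0.003,0.001]
    - [0,0.007,0.003]
    - [0,0.011,0.005]
    - [0,0.015,0.007]
    - [0,0.019,0.009]
    - [0,0.023,0.011]
    - [0,0.027,0.013]
    - [0,0.031,0.015]
    - [0,0.035,0.017]
    - [0,0.039,0.019]
    - [0.001,0.042,0.02]
    - [0.002,0.043,0.02]
  yaw: [-5,-10,-15,-20,-25,-30,-36,-42,-48,-54,-58,-60.6]

```text
t: 11.5
eef_pos: [579.4, -282.8, 160.6]
eef_rot: [-44.2, 89.9, -39.4]
force: [-0.4, 0.2, -4.4]
grip_width: 0.692
```

```bash
python3 go.py 580 -283 162 5
python3 - <<'E'
from h import *; import pickle
c=cam("wrist"); s=cam("scene"); t=cam("top"); pickle.dump((c,s,t),open("p3.pkl","wb"))
a=cv2.resize(c["bgr"],(480,300)); b=cv2.resize(s["bgr"][180:330,180:340],(320,300),interpolation=cv2.INTER_CUBIC)
cv2.imwrite("pics/l3.png",np.hstack([a,b]))
crop(t,320,140,190,140,4,"l3t.png")
E
```

```text
t 11.5 pos [ 579.4 -282.8  160.6] zang 4.81 j [-33.  18.  88.  -0.  74. -38.] F [-0.4  0.2 -4.4] T [-0.38 -0.08  0.03] w 0.692 tilt [ 0.001 -0.001 -1.   ]
shift mm [-1.4 -0.2  0.6] turn -0.2
```

View pics/l3.png

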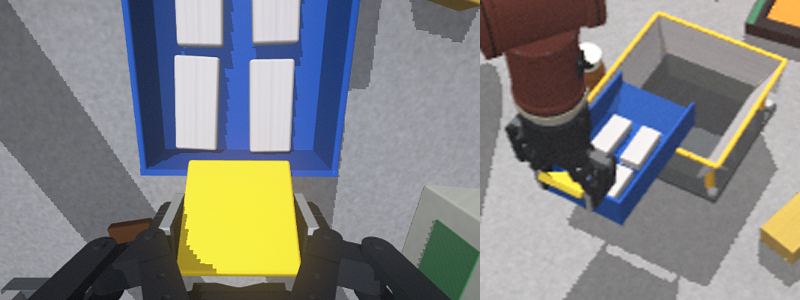

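View pics/l3t.png

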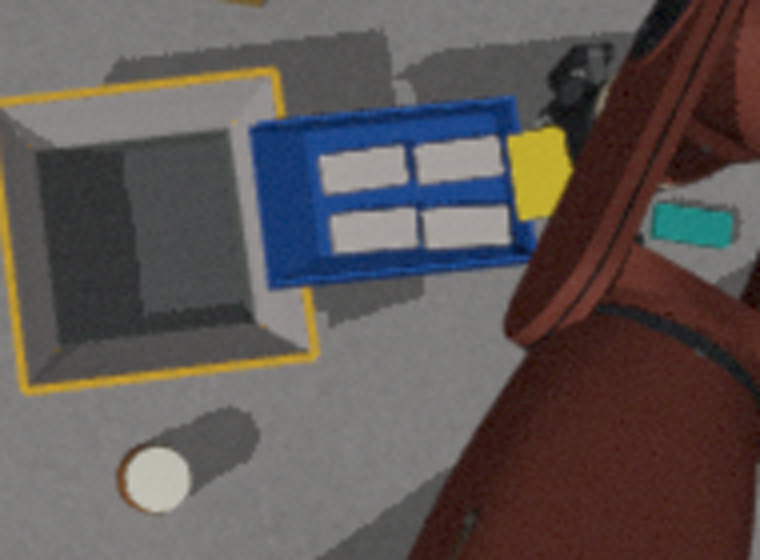

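Run:
```python
from h import *; import pickle
c,s,t=pickle.load(open("p3.pkl","rb"))
T=lambda x,y:((x+.5)/4-.5+320,(y+.5)/4-.5+140); S=lambda x,y:((x-480+.5)/2-.5+180,(y+.5)/2-.5+180)
print(tri(t,T(250,127),s,S(693,103)),tri(t,T(270,289),s,S(621,72)))
print(plane(t,*T(260,208),165))
print("rim -y side", plane(t,*T(278,70),100),plane(t,*T(317,356),100))
```

```text
(array([616.42890952, -75.56791991, 163.55556353]), np.float64(2.059745831816484)) (array([502.87672821, -83.45417801, 163.33001791]), np.float64(0.502011882734368))
[559.38587003 -79.02727409 165.        ]
rim -y side [ 671.79316538 -108.79586034  100.        ] [ 458.5081668  -126.97828904  100.        ]
```

>>> carry_out:
  claw: [1,1,1,1,1,1]
  xyz:
    - [0.004,0,0]
    - [0.011,0,0]
    - [0.018,0,0]
    - [0.024,0,0]
    - [0.028,0,0]
    - [0.028,0,0]
  yaw: [0,0,0,0,0,0]

```text
t: 12.4
eef_pos: [578.8, -282.5, 131.9]
eef_rot: [137.2, 90.0, 141.9]
force: [-0.2, -1.0, -4.6]
grip_width: 0.688
```

```bash
python3 go.py
python3 - <<'E'
from h import *; import pickle
s=cam("scene"); t=cam("top")
b=cv2.resize(s["bgr"][190:310,190:340],(750,600),interpolation=cv2.INTER_CUBIC)
cv2.imwrite("pics/l4.png",b)
E
```

```text
t 12.4 pos [ 578.8 -282.5  131.9] zang 4.77 j [-33.  19.  89.   0.  72. -38.] F [-0.2 -1.  -4.6] T [-0.32  0.02  0.09] w 0.688 tilt [-0.  0. -1.]
```

View pics/l4.png

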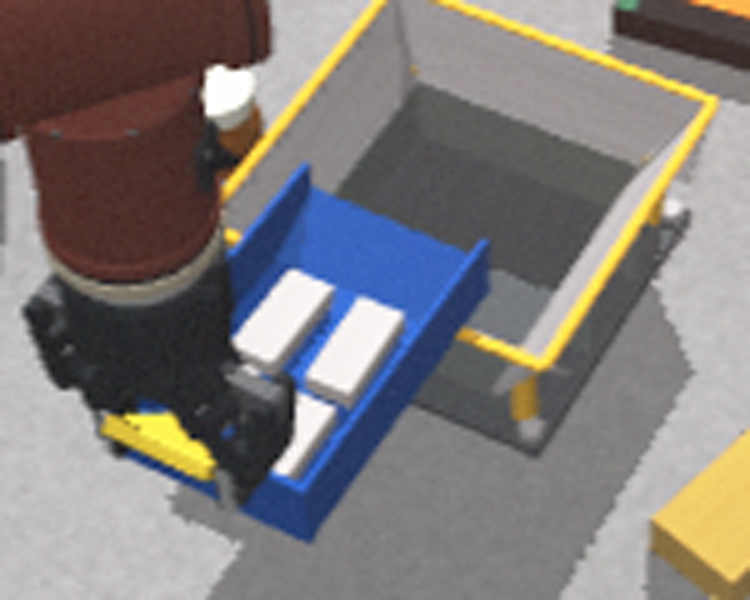

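>>> carry_out:
  claw: [1,1,1,1,1]
  xyz:
    - [0,0.004,0]
    - [0,0.008,0]
    - [0,0.012,0]
    - [0,0.016,0]
    - [0,0.018,0]
  yaw: [0,0,0,0,0]

```text
t: 13.12
eef_pos: [578.0, -266.7, 133.4]
eef_rot: [-75.6, 89.7, -70.7]
force: [-0.6, -8.4, -1.6]
grip_width: 0.691
```

```bash
python3 go.py
```

```text
t 13.12 pos [ 578.  -266.7  133.4] zang 4.82 j [-32.  18.  90.  -0.  71. -37.] F [-0.6 -8.4 -1.6] T [-1.94  0.15  0.45] w 0.691 tilt [ 0.002 -0.005 -1.   ]
```

>>> carry_out:
  claw: [1,1,1,1,1,1,1,1]
  xyz:
    - [-0.006,0.004,0]
    - [-0.012,0.007,0]
    - [-0.018,0.011,0]
    - [-0.025,0.016,0]
    - [-0.031,0.02,0]
    - [-0.037,0.025,0]
    - [-0.043,0.03,0]
    - [-0.048,0.035,0]
  yaw: [0,0,0,0,0,0,0,0]

```text
t: 14.12
eef_pos: [575.1, -230.2, 181.1]
eef_rot: [-47.3, 89.9, -42.5]
force: [0.8, -5.5, -3.4]
grip_width: 0.695
```

```bash
python3 go.py;python3 - <<'E'
from h import *; import pickle
s=cam("scene"); c=cam("wrist")
b=cv2.resize(s["bgr"][180:310,190:320],(400,400),interpolation=cv2.INTER_CUBIC)
cv2.imwrite("pics/l5.png",np.hstack([b,cv2.resize(c["bgr"][:,100:500],(400,400))]))
E
```

```text
t 14.12 pos [ 575.1 -230.2  181.1] zang 4.77 j [-29.  13.  91.  -0.  76. -34.] F [ 0.8 -5.5 -3.4] T [-1.09 -0.22 -0.01] w 0.695 tilt [ 0.002 -0.002 -1.   ]
```

View pics/l5.png

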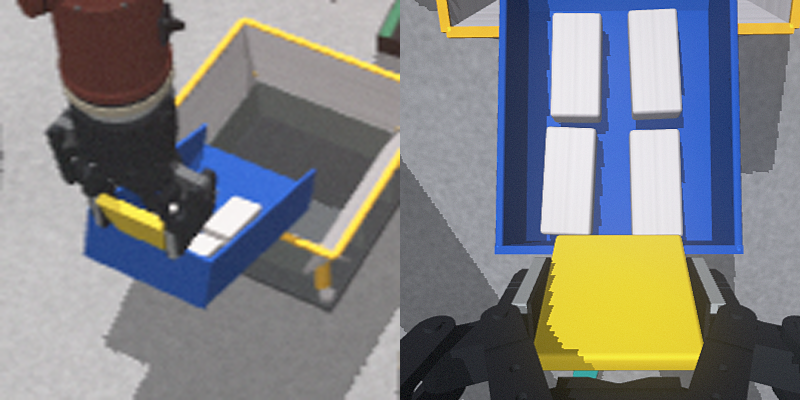

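>>> carry_out:
  claw: [1,1,1,1,1,1,1,1,1,1]
  xyz:
    - [-0.005,0.006,0]
    - [-0.01,0.012,0]
    - [-0.015,0.018,0]
    - [-0.019,0.024,0]
    - [-0.023,0.03,0]
    - [-0.027,0.037,0]
    - [-0.031,0.043,0]
    - [-0.034,0.05,0]
    - [-0.037,0.057,0]
    - [-0.04,0.064,0]
  yaw: [0,0,0,0,0,0,0,0,0,0]

```text
t: 15.48
eef_pos: [568.8, -165.3, 219.9]
eef_rot: [157.1, 89.9, 161.9]
force: [0.3, -3.5, -3.6]
grip_width: 0.696
```

```bash
python3 go.py;cat > sn2.py <<'E'
from h import *; import sys
s=cam("scene"); c=cam("wrist")
b=cv2.resize(s["bgr"][160:290,200:330],(400,400),interpolation=cv2.INTER_CUBIC)
cv2.imwrite("pics/%s.png"%sys.argv[1],np.hstack([b,cv2.resize(c["bgr"][:,100:500],(400,400))]))
E
python3 sn2.py l6
```

```text
t 15.47 pos [ 568.8 -165.3  219.9] zang 4.78 j [-24.   8.  92.  -0.  79. -29.] F [ 0.3 -3.5 -3.6] T [-1.26 -0.16  0.01] w 0.696 tilt [-0.001  0.    -1.   ]
```

View pics/l6.png

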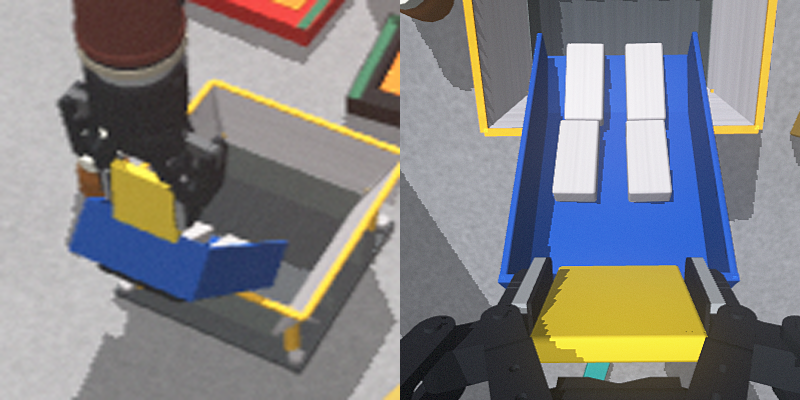

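>>> carry_out:
  claw: [1,1,1,1,1,1,1,1,1,1]
  xyz:
    - [-0.003,0.007,0]
    - [-0.005,0.015,0]
    - [-0.007,0.022,0]
    - [-0.008,0.029,0]
    - [-0.009,0.036,0]
    - [-0.01,0.043,0]
    - [-0.01,0.05,0]
    - [-0.011,0.058,0]
    - [-0.011,0.063,0]
    - [-0.011,0.063,0]
  yaw: [0,0,0,0,0,0,0,0,0,0]

```text
t: 16.82
eef_pos: [563.4, -101.6, 230.2]
eef_rot: [123.9, 89.8, 128.7]
force: [-0.1, 0.2, -3.0]
grip_width: 0.693
```

```bash
python3 go.py;python3 sn2.py l7
```

```text
t 16.82 pos [ 563.4 -101.6  230.2] zang 4.83 j [-18.   5.  95.   0.  80. -23.] F [-0.1  0.2 -3. ] T [0.03 0.01 0.04] w 0.693 tilt [-0.002  0.002 -1.   ]
```

View pics/l7.png

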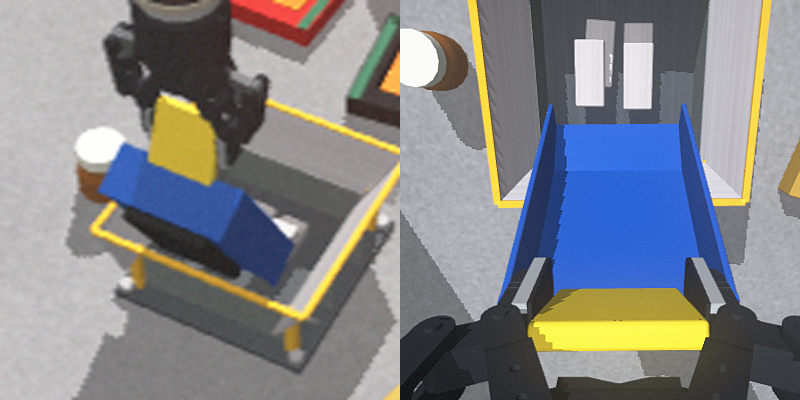

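>>> carry_out:
  claw: [1,1,1,1,1,1,1,1]
  xyz:
    - [0,0,0]
    - [0,0,0]
    - [-0.01,0,0]
    - [-0.025,0,0]
    - [-0.045,0,0]
    - [-0.07,0,0]
    - [-0.09,0,0]
    - [-0.1,0,0]
  yaw: [0,0,0,0,0,0,0,0]

```text
t: 17.92
eef_pos: [564.6, -103.4, 333.6]
eef_rot: [-22.7, 89.8, -17.9]
force: [0.1, 0.3, -3.4]
grip_width: 0.696
```

```bash
python3 go.py;python3 - <<'E'
from h import *
s=cam("scene"); c=cam("wrist"); t=cam("top")
b=cv2.resize(s["bgr"][130:290,200:360],(400,400),interpolation=cv2.INTER_CUBIC)
cv2.imwrite("pics/l8.png",np.hstack([b,cv2.resize(c["bgr"][:,100:500],(400,400))]))
crop(t,310,140,150,110,5,"l8t.png")
E
```

```text
t 17.93 pos [ 564.6 -103.4  333.6] zang 4.78 j [-18.   3.  86.   0.  91. -23.] F [ 0.1  0.3 -3.4] T [ 0.03 -0.05 -0.01] w 0.696 tilt [ 0.003 -0.001 -1.   ]
```

View pics/l8.png

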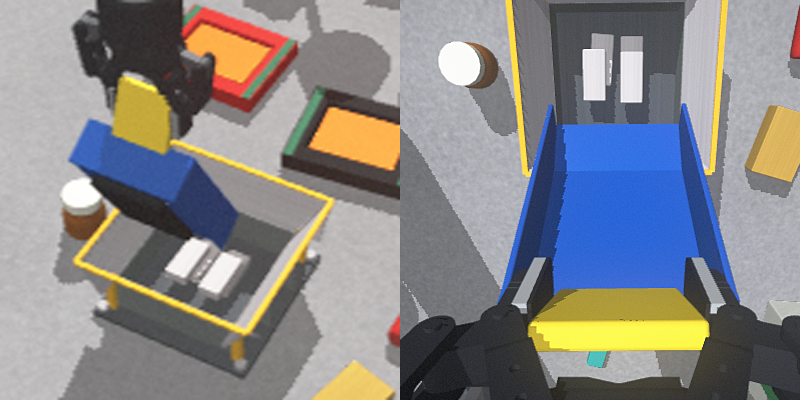

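View pics/l8t.png

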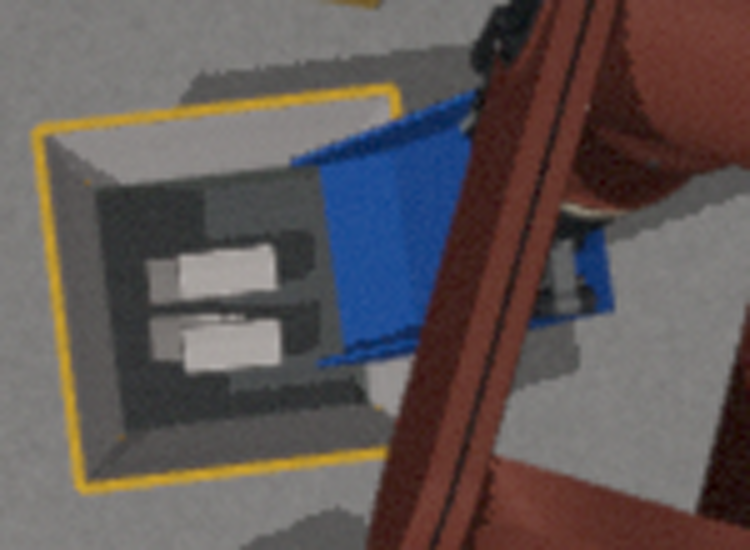

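```bash
python3 go.py 650 -300 300 -90
```

```text
t 18.07 pos [ 564.1 -103.2  331.4] zang 4.78 j [-18.   3.  86.  -0.  91. -23.] F [ 0.3  0.5 -2.7] T [0.07 0.01 0.01] w 0.695 tilt [ 0.001 -0.    -1.   ]
shift mm [  31.5 -203.2   69.2] turn 94.8
```

>>> carry_out:
  claw: [1,1,1,1,1,1,1,1,1,1,1,1]
  xyz:
    - [0,-0.01,0.003]
    - [0,-0.025,0.008]
    - [0,-0.045,0.015]
    - [0,-0.065,0.022]
    - [0,-0.085,0.029]
    - [0,-0.105,0.036]
    - [0.0,-0.125,0.043]
    - [0.0,-0.145,0.05]
    - [0.005,-0.165,0.057]
    - [0.01,-0.18,0.063]
    - [0.02,-0.195,0.067]
    - [0.03,-0.203,0.069]
  yaw: [4,11,19,27,36,45,54,63,72,80,88,95]

```text
t: 19.58
eef_pos: [649.2, -300.3, 298.5]
eef_rot: [-117.0, 89.8, 152.5]
force: [-0.5, 0.0, -2.8]
grip_width: 0.695
```

```bash
python3 go.py 650 -300 185 -90; python3 snap.py l9 180 130 220 220
```

```text
t 19.57 pos [ 649.2 -300.3  298.5] zang -90.5 j [-31.  23.  66.  -0.  91.  59.] F [-0.5  0.  -2.8] T [ 0.02 -0.04  0.01] w 0.695 tilt [-0.003  0.001 -1.   ]
shift mm [113.5   1.1  -0.2] turn -0.5
```

View pics/l9.png

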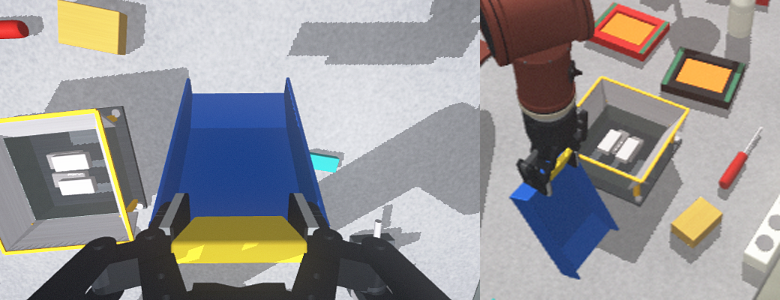

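>>> carry_out:
  claw: [1,1,1,1,1,1,1]
  xyz:
    - [0.015,0,0]
    - [0.04,0,0]
    - [0.065,0,0]
    - [0.09,0,0]
    - [0.11,0,0]
    - [0.125,0,0]
    - [0.13,0,0]
  yaw: [0,0,0,0,0,0,0]

```text
t: 20.55
eef_pos: [649.2, -299.3, 169.8]
eef_rot: [-121.1, 89.9, 148.7]
force: [-0.6, 0.3, -2.5]
grip_width: 0.692
```

```bash
python3 go.py; python3 snap.py l10 180 160 200 200
```

```text
t 20.55 pos [ 649.2 -299.3  169.8] zang -90.19 j [-31.  27.  75.   0.  78.  59.] F [-0.6  0.3 -2.5] T [-0.02 -0.03 -0.04] w 0.692 tilt [-0.001  0.001 -1.   ]
```

View pics/l10.png

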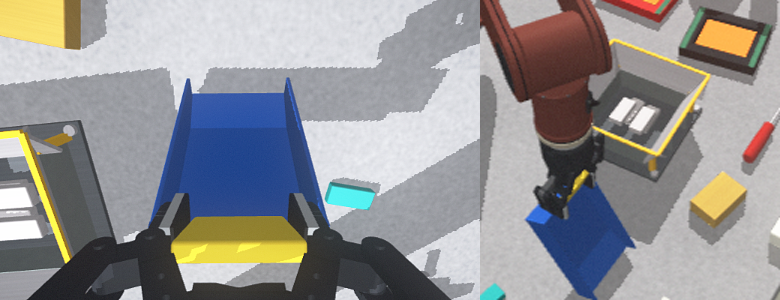

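>>> carry_out:
  claw: [1,1,1,1,1,1,1,1,1]
  xyz:
    - [0.006,0,0]
    - [0.011,-0.006,0]
    - [0.015,-0.016,0]
    - [0.019,-0.027,0]
    - [0.025,-0.04,0]
    - [0.031,-0.053,0]
    - [0.039,-0.066,0]
    - [0.047,-0.079,0]
    - [0.055,-0.09,0]
  yaw: [0,0,0,0,0,0,0,0,0]

```text
t: 21.78
eef_pos: [560.4, -301.7, 122.8]
eef_rot: [39.4, 89.6, -50.9]
force: [-11.2, 0.6, 17.9]
grip_width: 0.691
```

```bash
python3 go.py; python3 snap.py l11 180 160 200 200
```

```text
t 21.77 pos [ 560.4 -301.7  122.8] zang -90.23 j [-35.  19.  91.  -0.  70.  55.] F [-11.2   0.6  17.9] T [0.57 1.24 0.04] w 0.691 tilt [ 0.004 -0.005 -1.   ]
```

View pics/l11.png

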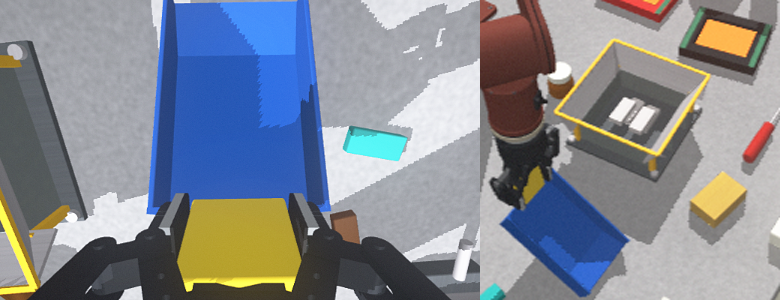

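>>> carry_out:
  claw: [1,1,1,1,1,1,1,1,1]
  xyz:
    - [0.003,-0.014,0]
    - [0.009,-0.028,0]
    - [0.017,-0.04,0]
    - [0.026,-0.05,0]
    - [0.035,-0.058,0]
    - [0.044,-0.066,0]
    - [0.053,-0.073,0]
    - [0.062,-0.078,0]
    - [0.068,-0.082,0]
  yaw: [0,0,0,0,0,0,0,0,0]

```text
t: 23.0
eef_pos: [476.2, -299.1, 47.3]
eef_rot: [-99.5, 89.9, 170.3]
force: [-1.0, -0.0, 5.6]
grip_width: 0.689
```

```bash
python3 go.py; python3 snap.py l12 130 180 200 200
```

```text
t 23.0 pos [ 476.2 -299.1   47.3] zang -90.22 j [-40.  15. 104.  -0.  61.  50.] F [-1.  -0.   5.6] T [ 0.02 -0.27 -0.01] w 0.689 tilt [-0.002  0.    -1.   ]
```

View pics/l12.png

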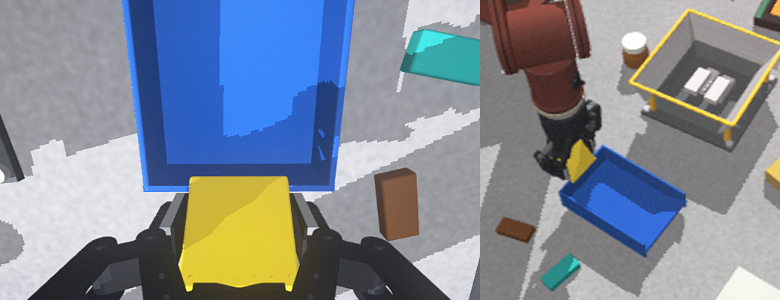

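>>> carry_out:
  claw: [1,1,0.5,0,0,0]
  xyz:
    - [0.005,-0.002,0]
    - [0.009,-0.003,0]
    - [0.009,-0.003,0]
    - [0.009,-0.003,0]
    - [0.009,-0.003,0]
    - [0.009,-0.003,0]
  yaw: [0,0,0,0,0,0]

```text
t: 23.85
eef_pos: [474.2, -298.6, 38.3]
eef_rot: [-128.0, 89.9, 141.8]
force: [0.3, 0.3, -1.0]
grip_width: 1.0
```

```bash
python3 go.py
python3 - <<'E'
from h import *
c=cam("wrist"); cv2.imwrite("pics/l13.png",c["bgr"])
m=cv2.inRange(cv2.cvtColor(c["bgr"],cv2.COLOR_BGR2HSV),(22,120,60),(35,255,255)); m[:,:200]=0;m[:,440:]=0
k,l,st,ce=cv2.connectedComponentsWithStats(m); i=1+st[1:,4].argmax(); print(st[i])
cn=max(cv2.findContours(m,0,2)[0],key=cv2.contourArea); ap=cv2.approxPolyDP(cn,6,True)[:,0]; print(ap.tolist())
print(c["xyz"])
E
```

```text
t 23.85 pos [ 474.2 -298.6   38.3] zang -90.21 j [-40.  16. 105.  -0.  60.  50.] F [ 0.3  0.3 -1. ] T [-0.01  0.   -0.01] w 1.0 tilt [-0.001  0.001 -1.   ]
[  236   237   170   159 21906]
[[255, 237], [237, 393], [255, 387], [258, 376], [314, 383], [378, 376], [382, 387], [402, 395], [386, 237]]
[ 553.24832444 -299.76549799  193.32541006]
```

View pics/l13.png

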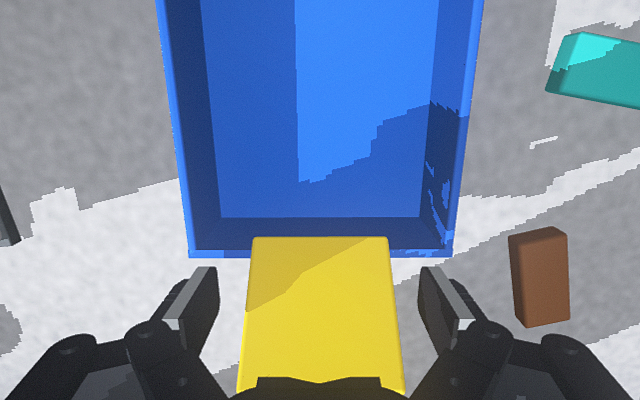

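```bash
python3 - <<'E'
from h import *
c=cam("wrist")
a=plane(c,188,257,56);b=plane(c,452,257,56);print(a,b,(a+b)/2, np.degrees(np.arctan2(a[0]-b[0],a[1]-b[1])))
# previous grasp (before lift): rear rim vs eef
print(plane(c,253,237,60),plane(c,387,237,60))
E
python3 go.py
```

```text
[ 482.65528323 -241.88485951   56.        ] [ 482.1978515  -358.32955574   56.        ] [ 482.42656737 -300.10720762   56.        ] 0.2250748484975711
[ 493.93068341 -272.01808991   60.        ] [ 493.70526367 -328.27435503   60.        ]
t 23.95 pos [ 474.3 -298.7   38.4] zang -90.22 j [-40.  16. 105.   0.  60.  50.] F [-0.4 -0.6 -0.4] T [0.01 0.04 0.05] w 1.001 tilt [-0.001  0.001 -1.   ]
```

>>> carry_out:
  claw: [0,0,0,0.2,0.4,0.8,1,1]
  xyz:
    - [0,-0.006,-0.001]
    - [0,-0.0125,-0.001]
    - [0,-0.0125,0.001]
    - [0,-0.0125,0.001]
    - [0,-0.0125,0.001]
    - [0,-0.0125,0.001]
    - [0,-0.0125,0.001]
    - [0,-0.0125,0.001]
  yaw: [0,0,0,0,0,0,0,0]

```text
t: 24.95
eef_pos: [462.2, -300.2, 39.5]
eef_rot: [6.4, 90.0, -83.8]
force: [-2.6, 0.4, 5.0]
grip_width: 0.694
```

```bash
python3 go.py
python3 - <<'E'
from h import *
c=cam("wrist"); cv2.imwrite("pics/l14.png",c["bgr"])
def edge(col):
    v=c["bgr"][:,col].astype(int); 
    r=np.where((v[:,0]-v[:,2]>60))[0]; return r.max()
for col in (200,210,220,230,410,420,430,440): print(col,edge(col),end="; ")
E
```

```text
t 24.95 pos [ 462.2 -300.2   39.5] zang -90.22 j [-41.  14. 106.  -0.  59.  49.] F [-2.6  0.4  5. ] T [0.31 0.37 0.05] w 0.694 tilt [ 0. -0. -1.]
200 232; 210 232; 220 232; 230 232; 410 230; 420 230; 430 230; 440 230;
```

View pics/l14.png

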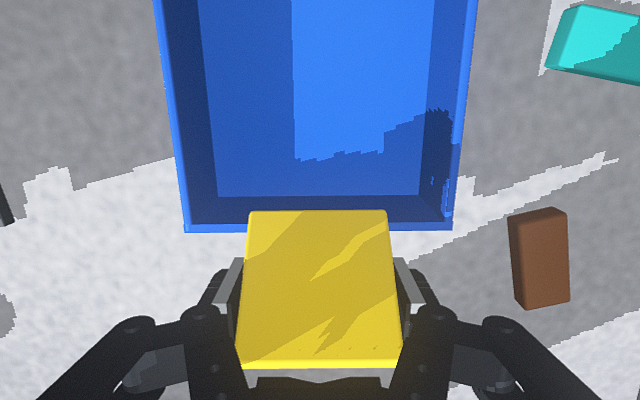

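Run:
```python
from h import *; import pickle
t=cam("top"); s=cam("scene")
for nm,c,roi in (("top",t,(220,150,300,230)),("scene",s,(305,160,380,212))):
    hsv=cv2.cvtColor(c["bgr"],cv2.COLOR_BGR2HSV)
    x0,y0,x1,y1=roi
    for what,lo,hi,z in (("orange",(5,150,80),(22,255,255),20),("green",(65,60,30),(95,255,255),24)):
        m=np.zeros(hsv.shape[:2],np.uint8); m[y0:y1,x0:x1]=cv2.inRange(hsv,lo,hi)[y0:y1,x0:x1]
        cs=sorted(cv2.findContours(m,0,1)[0],key=cv2.contourArea)[-(1 if what=="orange" else 2):]
        Q=[]
        for k in cs:
            ys,xs=np.where(cv2.drawContours(np.zeros_like(m),[k],-1,255,-1)>0)
            P=np.array([plane(c,x,y,z)[:2] for x,y in zip(xs,ys)],np.float32)
            r=cv2.minAreaRect(P); Q.append(P.mean(0)); print(nm,what,len(P),"mean",P.mean(0).round(1),"rect",[np.round(v,1) for v in r])
        if len(Q)==2:
            d=Q[1]-Q[0]; print("  center",(Q[0]+Q[1])/2,"yaw",np.degrees(np.arctan2(d[1],d[0]))%180,"sep",np.linalg.norm(d))
```

```text
top orange 1030 mean [590.  290.1] rect [array([590.1, 290.1]), array([117.6,  86.9]), np.float64(11.0)]
top green 194 mean [665.5 304.2] rect [array([664.5, 305.1]), array([ 15.7, 137.5]), np.float64(11.5)]
top green 217 mean [515.4 274.6] rect [array([515.5, 275.2]), array([ 16.1, 137.4]), np.float64(11.9)]
  center [590.4287  289.42853] yaw 11.15509 sep 152.94954
scene orange 649 mean [592.3 288.1] rect [array([591.6, 288.8]), array([116.4,  85.4]), np.float64(11.4)]
scene green 97 mean [516.6 269.1] rect [array([516.4, 270.6]), array([ 11.9, 127.6]), np.float64(11.2)]
scene green 106 mean [667.9 297. ] rect [array([666.4, 303.1]), array([ 13. , 133.8]), np.float64(11.6)]
  center [592.2378 283.0323] yaw 10.446994 sep 153.88431
```

```bash
python3 - <<'E'
from h import *
c=cam("wrist"); a=plane(c,188,231.5,56);b=plane(c,452,230,56);print(a,b,(a+b)/2)
E
python3 go.py 494.9 270.6 210 -79.3
```

```text
[ 482.32186211 -244.42190487   56.        ] [ 482.50641689 -358.91947421   56.        ] [ 482.4141395  -301.67068954   56.        ]
t 25.15 pos [ 462.2 -300.2   39.6] zang -90.22 j [-41.  14. 106.  -0.  59.  49.] F [-2.8  0.8  5.9] T [0.25 0.34 0.01] w 0.697 tilt [ 0. -0. -1.]
shift mm [-170.6   30.5 -570.9] turn -10.9
```

>>> carry_out:
  claw: [1,1,1,1,1,1,1,1,1,1,1,1]
  xyz:
    - [-0.008,0,0]
    - [-0.025,0,0]
    - [-0.05,0,0]
    - [-0.08,0,0]
    - [-0.11,0,0]
    - [-0.14,0.0,-0.01]
    - [-0.16,0,-0.03]
    - [-0.17,0,-0.06]
    - [-0.171,0.002,-0.1]
    - [-0.171,0.004,-0.145]
    - [-0.171,0.006,-0.19]
    - [-0.171,0.008,-0.235]
  yaw: [0,0,0,0,0,0,0,0,0,0,0,0]

```text
t: 26.65
eef_pos: [470.9, -63.5, 211.0]
eef_rot: [83.3, 89.9, -7.0]
force: [-0.2, -0.3, -3.1]
grip_width: 0.694
```

```bash
python3 go.py 494.9 270.6 210 -79.3
```

```text
t 26.65 pos [470.9 -63.5 211. ] zang -90.24 j [-17.  -8. 110.   0.  78.  73.] F [-0.2 -0.3 -3.1] T [ 0.02  0.2  -0.01] w 0.694 tilt [ 0.001 -0.    -1.   ]
shift mm [   1.    22.6 -334.2] turn -10.9
```

>>> carry_out:
  claw: [1,1,1,1,1,1,1,1,1,1,1]
  xyz:
    - [0,0.003,-0.04]
    - [0,0.006,-0.08]
    - [0,0.009,-0.12]
    - [0,0.012,-0.16]
    - [0,0.015,-0.2]
    - [0,0.018,-0.24]
    - [0,0.02,-0.275]
    - [0.001,0.022,-0.305]
    - [0.001,0.023,-0.325]
    - [0.001,0.023,-0.334]
    - [0.001,0.023,-0.334]
  yaw: [0,-1,-2,-3,-4,-6,-8,-9,-10,-11,-11]

```text
t: 28.02
eef_pos: [495.3, 268.8, 209.2]
eef_rot: [-22.6, 90.0, -101.8]
force: [0.2, 0.3, -2.6]
grip_width: 0.69
```

```bash
python3 go.py 494.9 270.6 110 -79.3; python3 snap.py n1 220 90 180 180
```

```text
t 28.02 pos [495.3 268.8 209.2] zang -79.19 j [ 20.   5.  97.  -0.  78. 100.] F [ 0.2  0.3 -2.6] T [-0.16  0.25 -0.01] w 0.69 tilt [-0. -0. -1.]
shift mm [99.2 -0.  -1.9] turn 0.1
```

View pics/n1.png

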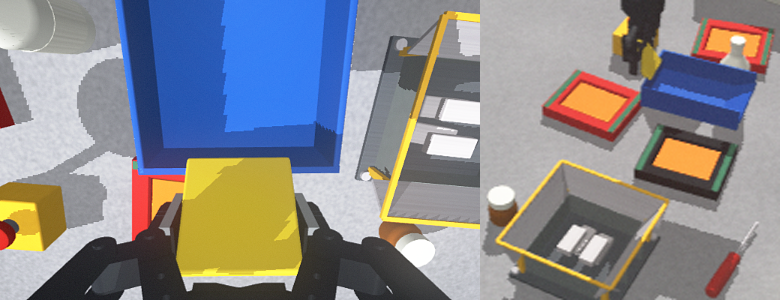

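>>> carry_out:
  claw: [1,1,1,1,1,1,1]
  xyz:
    - [0.01,0,-0.001]
    - [0.03,0,-0.002]
    - [0.055,0,-0.002]
    - [0.08,0,-0.002]
    - [0.1,0,-0.002]
    - [0.113,0,-0.002]
    - [0.115,0,-0.002]
  yaw: [0,0,0,0,0,0,0]

```text
t: 29.0
eef_pos: [493.9, 270.3, 92.3]
eef_rot: [-79.9, 89.8, -159.1]
force: [0.1, -0.1, -1.9]
grip_width: 0.695
```

```bash
python3 go.py 494.9 270.6 61 -79.3
python3 - <<'E'
from h import *; import pickle
t=cam("top"); s=cam("scene"); c=cam("wrist"); pickle.dump((t,s,c),open("n2.pkl","wb"))
a=cv2.resize(t["bgr"][130:240,210:310],(500,550),interpolation=cv2.INTER_CUBIC); b=cv2.resize(s["bgr"][130:230,290:390],(550,550),interpolation=cv2.INTER_CUBIC)
cv2.imwrite("pics/n2t.png",a);cv2.imwrite("pics/n2s.png",b)
E
```

```text
t 29.0 pos [493.9 270.3  92.3] zang -79.24 j [ 21.  12. 103.  -0.  66. 100.] F [ 0.1 -0.1 -1.9] T [-0.06  0.2  -0.  ] w 0.695 tilt [-0.003 -0.001 -1.   ]
shift mm [31.3  1.1 -0.1] turn 0.1
```

View pics/n2t.png

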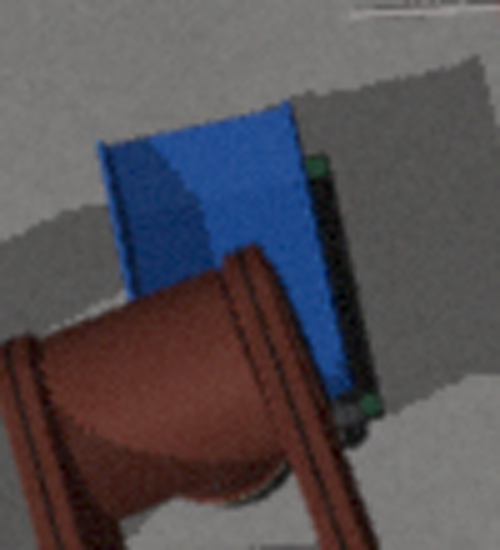

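View pics/n2s.png

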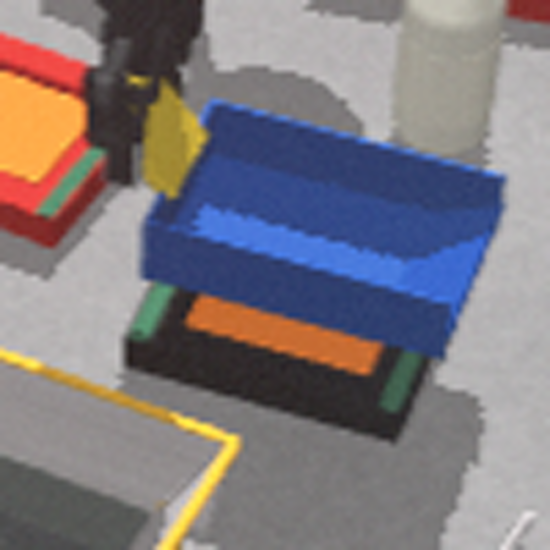

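Run:
```python
from h import *; import pickle
t,s,c=pickle.load(open("n2.pkl","rb"))
T=lambda x,y:((x+.5)/5-.5+210,(y+.5)/5-.5+130); S=lambda x,y:((x+.5)/5.5-.5+290,(y+.5)/5.5-.5+130)
z=52.7+56
fl=plane(t,*T(98,143),z); fr=plane(t,*T(290,101),z)
print(fl,fr,tri(t,T(98,143),s,S(505,176)),tri(t,T(290,101),s,S(452,303)))
m=(fl+fr)/2; e=fl-fr; yaw=np.degrees(np.arctan2(-e[0],e[1])); print("yaw",yaw,"w",np.linalg.norm(e))
f=np.array([np.cos(np.radians(11)),np.sin(np.radians(11)),0]); print("origin if front at 101:",m-101*f)
# wrist: rear rim
b=c["bgr"].astype(int)
for col in (200,215,225,410,425,440):
    r=np.where(b[:320,col,0]-b[:320,col,2]>60)[0]; print(col,r.max(),plane(c,col,r.max()+.5,52.7+56).round(1))
```

```text
[677.48325882 365.0026249  108.7       ] [700.24258077 251.81033638 108.7       ] (array([679.06010198, 366.26296386, 105.50932214]), np.float64(2.03038451940778)) (array([701.99850729, 253.02912076, 108.12126395]), np.float64(3.8446049937885314))
yaw 11.36874650608114 w 115.45770185292953
origin if front at 101: [589.71857427 289.13477211 108.7       ]
200 292 [473.2 322.4 108.7]
215 232 [504.9 318.4 108.7]
225 232 [505.7 314.1 108.7]
410 230 [521.8 234.4 108.7]
425 230 [523.  227.9 108.7]
440 230 [524.2 221.4 108.7]
```

>>> carry_out:
  claw: [1,1,1,1,1,1,1,1]
  xyz:
    - [0.004,0.001,-0.001]
    - [0.01,0.001,-0.001]
    - [0.016,0.001,-0.001]
    - [0.021,0.001,-0.001]
    - [0.026,0.001,-0.001]
    - [0.03,0.001,-0.001]
    - [0.034,0.001,-0.001]
    - [0.036,0.001,-0.001]
  yaw: [0,0,0,0,0,0,0,0]

```text
t: 30.15
eef_pos: [495.7, 272.0, 58.6]
eef_rot: [-78.1, 90.0, -157.3]
force: [-4.8, -2.2, 5.4]
grip_width: 0.693
```

```bash
python3 go.py;  python3 - <<'E'
from h import *; import pickle
s=cam("scene"); c=cam("wrist")
b=cv2.resize(s["bgr"][140:220,300:390],(450,400),interpolation=cv2.INTER_CUBIC)
cv2.imwrite("pics/n3.png",np.hstack([cv2.resize(c["bgr"][100:400,200:440],(320,400)),b]))
E
```

```text
t 30.15 pos [495.7 272.   58.6] zang -79.22 j [ 21.  14. 104.  -0.  62. 100.] F [-4.8 -2.2  5.4] T [-0.27  0.72 -0.02] w 0.693 tilt [-0. -0. -1.]
```

View pics/n3.png

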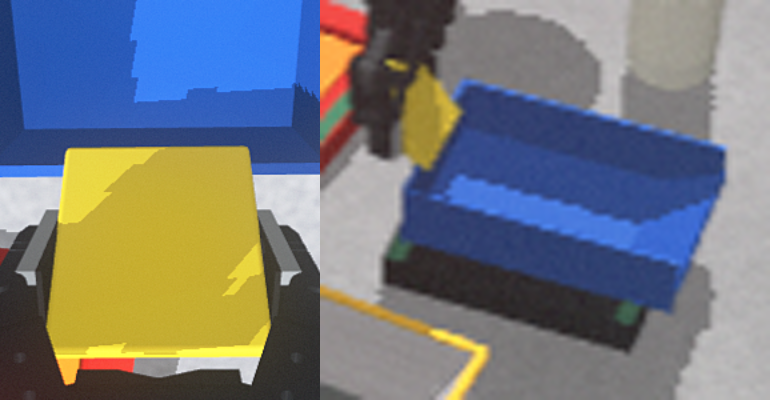

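>>> carry_out:
  claw: [1,1,1,1,1,1]
  xyz:
    - [0.002,-0.001,0]
    - [0.004,-0.001,0]
    - [0.006,-0.001,0]
    - [0.008,-0.001,0]
    - [0.01,-0.001,0]
    - [0.01,-0.001,0]
  yaw: [0,0,0,0,0,0]

```text
t: 31.0
eef_pos: [496.2, 272.2, 53.4]
eef_rot: [86.4, 89.9, 7.2]
force: [-15.9, -7.8, 35.0]
grip_width: 0.693
```

```bash
python3 go.py;  python3 - <<'E'
from h import *; import pickle
s=cam("scene"); c=cam("wrist")
b=cv2.resize(s["bgr"][140:220,300:390],(450,400),interpolation=cv2.INTER_CUBIC)
cv2.imwrite("pics/n4.png",np.hstack([cv2.resize(c["bgr"][100:400,200:440],(320,400)),b]))
E
```

```text
t 31.0 pos [496.2 272.2  53.4] zang -79.21 j [ 21.  15. 104.  -0.  61. 100.] F [-15.9  -7.8  35. ] T [-1.1   2.4  -0.08] w 0.693 tilt [ 0.002  0.    -1.   ]
```

View pics/n4.png

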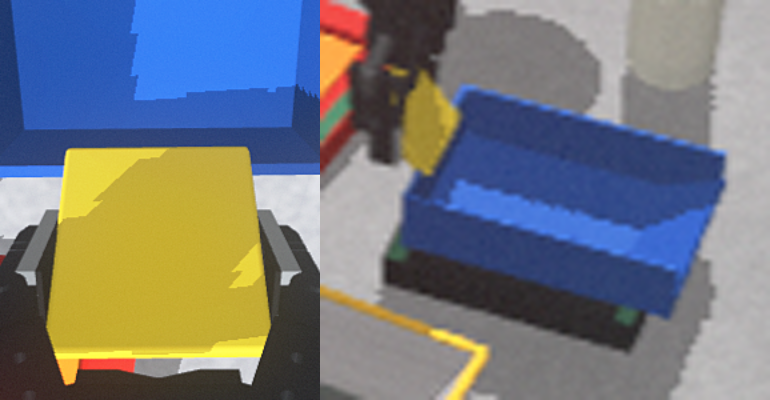

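>>> carry_out:
  claw: [0.8,0.4,0,0,0,0,0,0,0,0]
  xyz:
    - [-0.004,0,0]
    - [-0.004,0,0]
    - [-0.004,0,0]
    - [-0.004,0,0]
    - [-0.02,0,0]
    - [-0.05,0,0]
    - [-0.085,0,0]
    - [-0.12,0,0]
    - [-0.14,0,0]
    - [-0.14,0,0]
  yaw: [0,0,0,0,0,0,0,0,0,0]

```text
t: 32.35
eef_pos: [496.0, 272.3, 190.1]
eef_rot: [100.1, 89.8, 20.9]
force: [0.1, -0.8, -0.8]
grip_width: 1.0
```

```bash
python3 go.py 590.5 289.5 100 -79.2;  python3 - <<'E'
from h import *; import pickle
s=cam("scene"); c=cam("wrist")
b=cv2.resize(s["bgr"][140:220,300:390],(450,400),interpolation=cv2.INTER_CUBIC)
cv2.imwrite("pics/n5.png",np.hstack([cv2.resize(c["bgr"][0:300,200:440],(320,400)),b]))
E
```

```text
t 32.35 pos [496.  272.3 190.1] zang -79.23 j [ 21.   6.  98.   0.  76. 100.] F [ 0.1 -0.8 -0.8] T [-0.01  0.01  0.01] w 1.0 tilt [ 0.004  0.001 -1.   ]
shift mm [90.5 95.7  0.8] turn -0.0
```

View pics/n5.png

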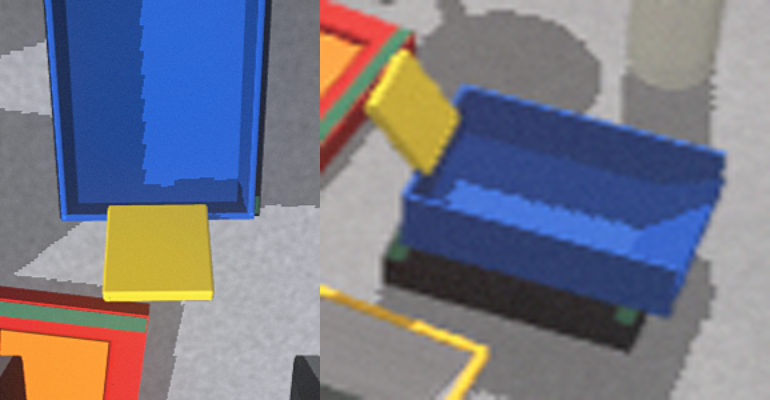

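>>> carry_out:
  claw: [1,1,1,1,1,1,1,1,1,1]
  xyz:
    - [0,0.03,0]
    - [0,0.065,0]
    - [0,0.093,0]
    - [0.02,0.093,0]
    - [0.06,0.093,0]
    - [0.1,0.093,0]
    - [0.13,0.093,0]
    - [0.15,0.093,0]
    - [0.16,0.093,0]
    - [0.163,0.093,0]
  yaw: [0,0,0,0,0,0,0,0,0,0]

```text
t: 33.7
eef_pos: [585.9, 289.2, 24.7]
eef_rot: [-83.5, 90.0, -162.8]
force: [-0.1, -0.2, -0.2]
grip_width: -0.003
```

```bash
python3 go.py 590.5 289.5 10; python3 snap.py n6 290 120 110 110
```

```text
t 33.7 pos [585.9 289.2  24.7] zang -79.22 j [19. 28. 91.  0. 62. 99.] F [-0.1 -0.2 -0.2] T [-0.01  0.04 -0.05] w -0.003 tilt [-0. -0. -1.]
shift mm [14.7  4.6  0.6]
```

View pics/n6.png

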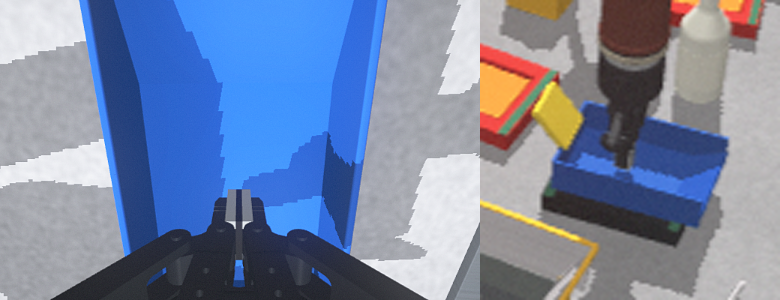

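Fingers are inside the tray, no contact yet. Pressing slowly.

>>> carry_out:
  claw: [1,1,1,1,1,1,1]
  xyz:
    - [0.004,0.004,0]
    - [0.008,0.004,0]
    - [0.012,0.004,0]
    - [0.015,0.004,0]
    - [0.018,0.004,0]
    - [0.02,0.004,0]
    - [0.02,0.004,0]
  yaw: [0,0,0,0,0,0,0]

```text
t: 34.67
eef_pos: [591.7, 290.5, 16.6]
eef_rot: [60.8, 89.9, -18.4]
force: [-30.5, -13.1, 65.6]
grip_width: 0.001
```

```bash
python3 go.py
```

```text
t 34.67 pos [591.7 290.5  16.6] zang -79.17 j [19. 29. 90. -0. 61. 99.] F [-30.5 -13.1  65.6] T [-2.25  5.32 -0.01] w 0.001 tilt [ 0.001 -0.    -1.   ]
```

>>> carry_out:
  claw: [1,1,1,1,1,1,1,1]
  xyz:
    - [-0.006,0,0]
    - [-0.012,0,0]
    - [-0.025,0,0]
    - [-0.06,0,0]
    - [-0.11,0,0]
    - [-0.16,0,0]
    - [-0.2,0,0]
    - [-0.22,0,0]
  yaw: [0,0,0,0,0,0,0,0]

```text
t: 35.67
eef_pos: [591.2, 290.4, 228.0]
eef_rot: [99.1, 89.8, 19.9]
force: [-0.2, 0.6, 0.3]
grip_width: 0.002
```

>>> carry_out:
  claw: [1,1,1,1,1,1,1]
  xyz:
    - [0,-0.05,0]
    - [0,-0.1,0]
    - [0,-0.14,0]
    - [0,-0.17,0]
    - [0,-0.18,0]
    - [0,-0.18,0]
    - [0,-0.18,0]
  yaw: [0,0,0,0,0,0,0]

```text
t: 36.55
eef_pos: [414.2, 256.4, 225.0]
eef_rot: [70.8, 90.0, -8.4]
force: [0.1, 0.0, 0.1]
grip_width: -0.003
```

```bash
python3 go.py
python3 - <<'E'
from h import *; import pickle
t=cam("top"); s=cam("scene"); c=cam("wrist"); pickle.dump((t,s,c),open("n7.pkl","wb"))
a=cv2.resize(t["bgr"][130:250,210:410],(800,480),interpolation=cv2.INTER_CUBIC); b=cv2.resize(s["bgr"][130:250,220:400],(800,533),interpolation=cv2.INTER_CUBIC)
cv2.imwrite("pics/n7t.png",a);cv2.imwrite("pics/n7s.png",b);cv2.imwrite("pics/n7w.png",c["bgr"])
E
```

```text
t 36.55 pos [414.2 256.4 225. ] zang -79.24 j [ 22.  -7. 107.  -0.  80. 102.] F [0.1 0.  0.1] T [ 0.03 -0.02 -0.02] w -0.003 tilt [ 0. -0. -1.]
```

View pics/n7t.png

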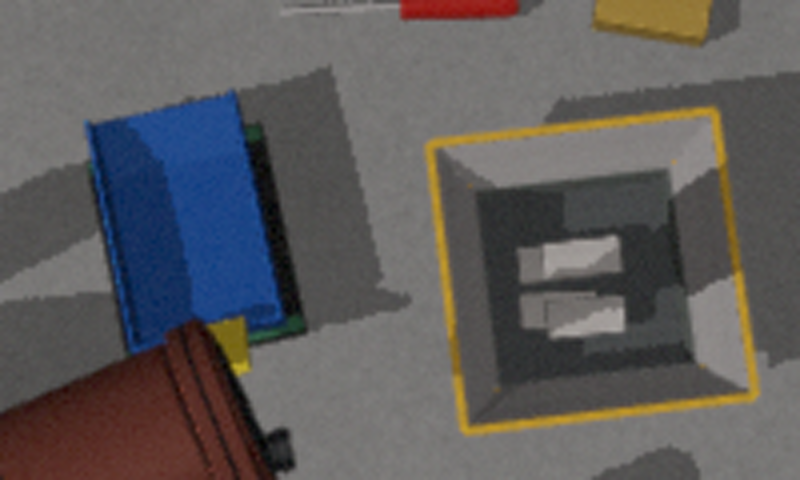

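View pics/n7s.png

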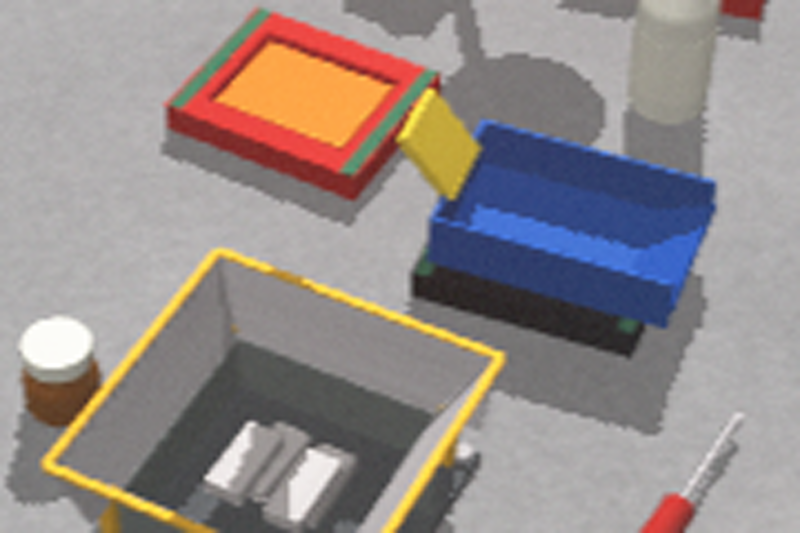

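View pics/n7w.png

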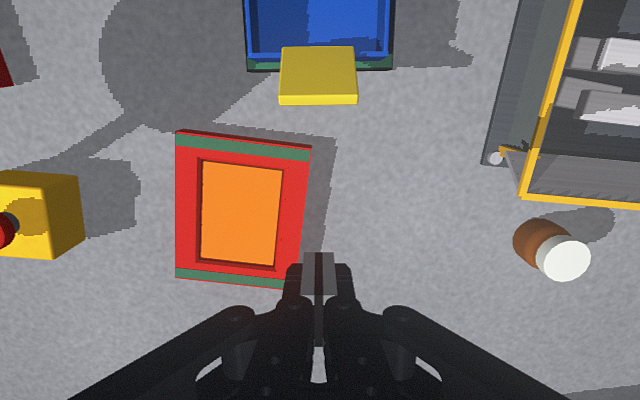

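Run:
```python
from h import *; import pickle
t,s,c=pickle.load(open("n7.pkl","rb"))
k=800/180
obs={"rear-y":(432,212),"front-y":(675,290),"front+y":(716,184),"rear+y":(484,122)}
loc={"rear-y":(-77,-58,56),"front-y":(101,-58,56),"front+y":(101,58,56),"rear+y":(-77,58,56)}
R=Ro.from_euler("z",11.2,degrees=True).as_matrix()
for n in obs:
    o=((obs[n][0]+.5)/k-.5+220,(obs[n][1]+.5)/k-.5+130)
    print(n,np.round(o,1),[proj(s,R@np.array(loc[n])+[590.5,289.5,z]).round(1).tolist() for z in (13,20)])
# lower blue-edge/dock stripe and top view
T=lambda x,y:((x+.5)/4-.5+210,(y+.5)/4-.5+130)
for n,o in (("front+y",T(88,122)),("front-y",T(236,92))): print("top",n,np.round(o,1),[proj(t,R@np.array(loc[n])+[590.5,289.5,z]).round(1).tolist() for z in (13,20)])
```

```text
rear-y [316.8 177.3] [[315.6, 179.0], [315.6, 177.4]]
front-y [371.5 194.9] [[369.5, 193.8], [369.7, 192.2]]
front+y [380.7 171. ] [[379.6, 170.0], [379.8, 168.4]]
rear+y [328.5 157.1] [[327.9, 156.5], [328.0, 154.9]]
top front+y [231.6 160.1] [[231.4, 160.8], [231.0, 160.3]]
top front-y [268.6 152.6] [[268.8, 152.7], [268.6, 152.2]]
```

Run:
```python
from h import *; import pickle
t,s,c=pickle.load(open("n7.pkl","rb"))
crop(s,308,150,80,60,10,"n8.png")
crop(c,230,0,180,110,4,"n8w.png")
```

```text
(no output)
```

View pics/n8.png

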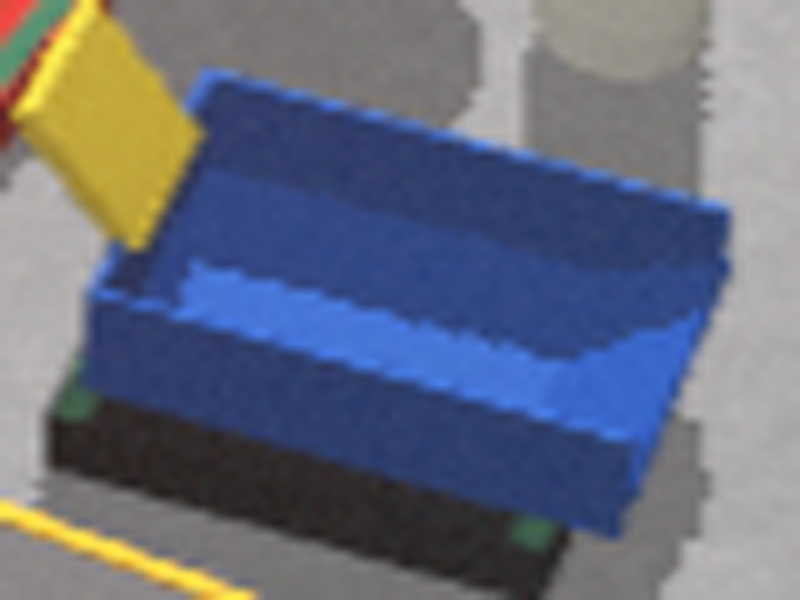

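View pics/n8w.png

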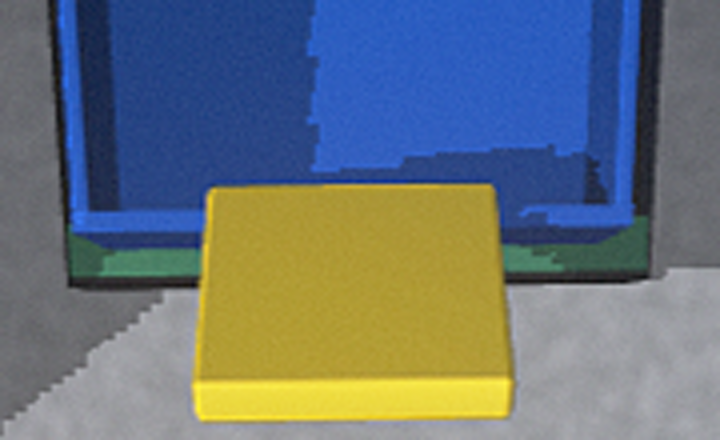

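```bash
python3 go.py; python3 -c "
from workcell import manip
print(manip.finish_job())"
```

```text
t 36.7 pos [413.9 256.3 224.9] zang -79.25 j [ 22.  -7. 107.  -0.  80. 102.] F [0.1 0.1 0.7] T [-0.03  0.03 -0.03] w -0.001 tilt [-0. -0. -1.]
the job is handed in; nothing more can be done
None
```

I finished the job and handed it in at 36.7 s of the 61 s allowed. The hand-in gave no verdict, so the results below are my own checks.

**What I did**
1. I gripped the yellow blade by its side edges and lifted the tray level with all four blanks in it.
2. I hooked the front of the tray's foot on the hopper rim and tipped the tray to about 60°, which emptied it. The tool could not tilt, so the rim did the turning.
3. I levelled the tray against the table, gripped it again and set it in the black nest.
4. I let go and pressed on the tray floor with the closed fingers, up to about 65 N.

**Last checks**
- **Blanks:** the top and scene cameras show all four in the hopper, stacked two on two.
- **Tray:** in the last scene picture its four rim corners match a level tray with its origin 13 mm up (pad fully down), to about 1 pixel or 4 mm. The drop was measured only through those corners, because the pad itself can't be seen under the tray.
- **Robot:** it stands clear and touches nothing, with forces near 0 N.
- **Bystanders:** I moved none of them and they looked in place, but I did not re-measure their positions.

**What disagreed or failed**
- **Fingertip height:** the fingertips stood about 40 mm farther back from the TCP than the text says, so the first grasp missed and the fingers closed against the blade's face. The tray was not visibly moved, and I gripped it again about 40 mm lower.
- **First corner reading:** my first reading of the rim corners in that last picture gave inconsistent heights, from about 9 to 20 mm. An enlarged crop settled it at 13 mm.

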